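Clamp a two-part plaster casting mould with a ratchet clamp

ROBOT

A 6-joint arm with a two-finger parallel gripper is mounted at the origin on a cart in front of the work surface, level with it; the furniture and walls round the work are solid. World frame = base frame: x ahead of the robot, y to its left, z up, the work surface at z = 0. Lengths are in m, angles in rad, forces in N, time in s.
With the tool pointing down it reaches from about 0.3 to 0.75 m from the base axis. Payload 8.5 kg.
Tool frame: the origin (TCP) lies at the very end of the fingers, on their centre line; the grasp point (between the pads) lies 19 mm behind it; z points along the fingers, x is the direction in which the jaws open and shut, and the axes are right-handed (so a half turn about z gives the same grasp; the last joint's range is limited). The gripper opens to 85 mm and grips with 20 to 120 N. Pads are 22 mm wide; open, the fingers measure 114 mm over their backs; the gripper's body (76 mm by 85 mm) begins 54 mm behind the grasp point. The pads swing forward as they close: fully open they stand 13 mm farther back than shut.
Start: joints at [-0.215, 0.381, 1.297, -0, 1.464, -0.215], TCP at [0.55, 0, 0.231] pointing down, gripper open.
Joint ranges: [-3.11, 3.11], [-0.89, 2.33], [0.22, 2.48], [-1.42, 4.56], [0.17, 2.85], [-2.88, 2.88]. Speed limits (rad/s): [2.39, 2.39, 3.14, 3.14, 3.14, 3.14].

INTERFACE

Orientations are given as a unit quaternion [w, x, y, z].
In Python, from workcell import * gives the robot as it stands.
- The arm moves only by the tool servo_tool, never from a script. Its argument "moves" is a list of rows, each a list of 6 numbers: the shift along the tool's x, y, z in cm, then the turn, a rotation vector about the tool's x, y, z in rad. A call has exactly 10 rows; each row shifts and turns the pose as measured when the row begins, along the tool's axes as they then stand; what a row does not reach is not made up. A row lasts 1/8 s, in which the tool goes at most 62.5 mm and 10.7 degrees, less where a joint would pass 70% of its speed; a pose out of reach is approached as far as the arm can. A call with a gripper value outside its range is refused whole. "hand" is the opening, from 0 (shut) to 1 (fully open), set as the call begins (left out, the last holds). The fingers move at their own pace and stop on an object; "squeeze" is the grip in N (left out, the last holds). Time passes only in rows, so rows that do not move let the fingers close, or fill a call up. It gives the time, the measured TCP pose, the force and the opening at its end, in the units of the state.
- read_state(): the state, without advancing time (a new reading comes with each control period).
- read_camera(name): name is "scene" or "side" or "wrist"; returns a dict with "img" (400x640x3 uint8, red, green, blue), "camera_matrix" (3x3 intrinsics, pixels), "R" (3x3) and "t" (3): a world point X has camera coordinates R X + t. Camera axes: x right, y down, z forward; pixel columns grow to the right and rows downward; lengths in m; the calibration is good to about 2 mm. The wrist camera is an equidistant fisheye: a pixel r from the principal point sees the ray r / f radians off the axis. A picture is of the moment at which its call begins. There is no depth.
- finish_job(): hands the job in, once; it reports no verdict.
Trained networks look in the newest picture that a camera, given by its name, has taken for a name from the list of things; names that differ only in an ending like _2 or _b are one class to them, and where a whole thing is asked for, a point or a joint stands for the part that bears it (a point fixed in the world has none). Each returns a list of dicts, best first, with "score" (0 to 1); they miss things now and then, are a little off and sometimes report something else, mostly with a low value. They report only what shows in the picture. A call takes as long as a camera call. They do not tell look-alikes from the thing itself.
- find_in(thing, camera): "xy" ([column, row] as shares, 0 to 1, of the picture: columns of its width, rows of its height, amid what is visible of it).
- cut_out(thing, camera): "mask" (400x640 bool, what is visible of it) and "xy" ([column, row] as shares, 0 to 1, of the picture: columns of its width, rows of its height, amid what is visible of it).
- pinpoint(thing, camera): "xy" ([column, row] as shares, 0 to 1, of the picture: columns of its width, rows of its height: a listed point, or the origin of a listed thing).
The state is a dict: "clock": time; "q": joint angles; "dq": joint speeds; "joint_efforts": joint torques, N m; "ee_pos": TCP position; "ee_rot": TCP orientation; "contact_force": force on the tool from outside, world axes, zero at the start; "moment": the same for the moment, N m; "gripper_width": finger opening in m.
Only numpy, scipy, OpenCV 4.12 (cv2) and the standard library are available. Lean on these libraries where they do the work, as an engineer would, in place of code of your own. Each camera call takes 0.05 s, during which the arm holds its last target.

TASK

Close the plaster casting mould: stand the loose tall half (the one with two round keys) upright in the ratchet clamp, keys towards the half that already stands there, then pump the clamp's handle stroke by stroke until the pad has drawn the halves fully together and its spring is squeezed about half-way, so the mould is held firmly but the spring is not squashed solid. Leave the low odd half, the small jar and the plastic cup where they stand.

Things in the scene. Friction and masses are not known exactly. Their poses are not given: they have to be found in the camera images.
- clamp: Grey bench ratchet clamp, fixed. Origin: on its centre line at table level; x along the clamp to its fixed upright heel (cork face at x +130 mm, top z 90), z up. The mould stands on the flat bed, 84 mm wide, top at z 8 mm. At the -x end: housing (x -146 to -58 mm, up to z 121) with the lever; from it a toothed bar carries the sprung pad towards the heel. Nothing stands beside the bed.
- pad_rest (a point): Where the centre of the pressure pad's face (48 mm wide, 52 high) rests once the mould is closed: clamp x 40 mm, z 48 mm; a fixed point. The pad starts 16 to 39 mm short of it (towards -x) and goes only forward, 8 mm a stroke, held by a pawl. Strokes after contact squeeze its coil spring, 3 N/mm, 24 mm to solid. Wanted: 11 mm, 33 N; a tooth less: 11 N, too loose; one more: 54 N, too tight.
- lever_pin (a point): Centre of the lever's hinge pin (fixed point: clamp x -120 mm, z 98 mm); the pin lies along the clamp's y axis.
- clamp_lever (a joint): Lever angle, -0.24 to 0.24 rad (end stops). 0 upright; positive: grip drawn away from the heel, which drives the toothed bar; negative: grip towards the heel, the pawl clicks back. A swing from below -0.19 to above 0.17 gains one tooth, never two (the very first may gain more or less); less may miss it. No return spring: move it both ways.
- clamp_grip (a point): On the axis of the lever's round black grip (23 mm across, 58 long), 112 mm from the pin; moves with the lever. Pinch it along the clamp's y axis and lean with it. Held at the end of a pull it pushes back towards the heel with 0 to 2 N in the first two, idle strokes; 3 to 4.5 N more than then when the spring begins to squeeze, 7 N more about half squeezed (stop there), 10 N or more a tooth later.
- mould_front: Loose tall plaster half: 45 mm thick (x), 64 wide (y), 85 tall, 0.3 kg, standing left of the clamp. Origin: centre of its underside. Its +x face has half a vase hollow and two smooth keys, 17 mm across, 6 mm proud, set diagonally. Goes on the bed before the back half: +x along clamp +x, square to it, within 3 mm sideways, faces 7 to 11 mm apart, so keys and pad are clear; the clamp pushes it home.
- front_face (a point): Centre of mould_front's parting face: 22.5 mm from its middle along +x, 42.5 mm above its underside.
- mould_back: The other tall half, loose, same block size, already on the bed before the heel (up to 4 mm off the heel and off the centre line). Origin: centre of its underside; x along the clamp's +x within 0.03 rad. Its -x face has the same hollow and two round sockets for the keys.
- back_face (a point): Centre of mould_back's parting face: 22.5 mm from its middle towards the pad, 42.5 mm above its underside. It meets front_face when the mould is closed.
- spare_half: Odd half of another, lower mould: 45 x 64 x 58 mm, no keys, standing beside the tall loose half (either may be nearer the clamp). Leave alone. Origin: centre of its underside.
- jar_plain: Small dark jar, 48 mm across, 60 mm tall, behind the clamp. Leave alone. Origin: centre of its underside.
- clear_cup: Clear plastic cup, 72 mm across, 70 mm tall, before the lever end of the clamp. Leave alone. Origin: centre of its underside.
There are look-alikes about, which are no part of the job. What is shaped like the mould_back but green or purple is not meant.

How it is judged:
On the way, in this order (a step that is already met when the one before it is completed fails the run):
1. the tall half stands upright on the clamp's bed with its keys towards the other half (distance between front_face and back_face below 0.025 m and angle between mould_front's own z axis and vertical below 0.1 rad and z of mould_front in the frame of clamp below 0.012 m), for 0.2 s.
2. the halves are closed and the pad squeezes the mould (distance between front_face and back_face below 0.004 m and angle between mould_front's own z axis and vertical below 0.06 rad and contact force between mould_front and mould_back above 21 N), for 0.3 s.
At the end, for the whole second after the job is handed in: The two tall halves are fully together on the clamp's bed (centres of the parting faces within 4 mm, upright within 0.06 rad), at rest, and pressed together with 21 to 41 N (spring squeezed about half-way) (all of step 2 and contact force between mould_front and mould_back below 41 N and linear speed of mould_front below 0.01 m/s); the robot touches nothing.
It fails at once if the low odd half is pushed more than 3 cm away or knocked over (distance of spare_half from where it was at the start of the episode above 0.03 m or angle between spare_half's own z axis and vertical above 0.5 rad).
It fails at once if the small jar is pushed more than 3 cm away or knocked over (distance of jar_plain from where it was at the start of the episode above 0.03 m or angle between jar_plain's own z axis and vertical above 0.5 rad).
It fails at once if the plastic cup is pushed more than 3 cm away or knocked over (distance of clear_cup from where it was at the start of the episode above 0.03 m or angle between clear_cup's own z axis and vertical above 0.5 rad).
It also fails if it takes over 61 s, if anything falls off the work surface, if the arm or the gripper's body presses on something with over 40 N, if the wrist force passes 120 N, or if a joint passes its speed limit or range.

## Working session

There is one attempt and no reset: what is moved stays moved. The work goes in short steps, Python scripts to look and compute and a tool call to move; the robot and the scene stay as the last step left them, time stands still between calls to the robot, and variables do not carry over. Pictures are saved under pics/ and viewed, and the job is handed in when it is done.

Besides the shell and the picture viewer there is one more tool, called after "Call:" as a command line: name --pt "numbers of a row" for each row, then --argument value for the rest. servo_tool: Moves the arm, as the interface text tells. Its arguments: {"type":"object","properties":{"moves":{"type":"array","items":{"type":"array","items":{"type":"number"}}},"hand":{"type":"number"},"squeeze":{"type":"number"}},"required":["moves"]}

```bash
ls; mkdir -p pics
cat > h.py <<'E'
from workcell import *
import numpy as np, cv2
def save(c,n):
    d=read_camera(c); cv2.imwrite('pics/'+n+'.png',d['img'][:,:,::-1]); return d
def ray(d,px,fish=False):
    K=np.array(d['camera_matrix']);R=np.array(d['R']);t=np.array(d['t'])
    x=(px[0]-K[0,2])/K[0,0];y=(px[1]-K[1,2])/K[1,1]
    if fish:
        th=np.hypot(x,y); v=np.array([x/th*np.sin(th),y/th*np.sin(th),np.cos(th)]) if th>0 else np.array([0,0,1.])
    else: v=np.array([x,y,1.])
    v=R.T@(v/np.linalg.norm(v)); return -R.T@t, v
def onz(d,px,z,fish=False):
    o,v=ray(d,px,fish); return o+v*(z-o[2])/v[2]
def proj(d,X,fish=False):
    K=np.array(d['camera_matrix']);c=np.array(d['R'])@X+np.array(d['t'])
    if fish:
        r=np.hypot(c[0],c[1]);th=np.arctan2(r,c[2]);u=np.array([c[0]/r*th,c[1]/r*th])
    else: u=c[:2]/c[2]
    return np.array([u[0]*K[0,0]+K[0,2],u[1]*K[1,1]+K[1,2]])
def tri(rays):
    A=np.zeros((3,3));b=np.zeros(3)
    for o,v in rays:
        P=np.eye(3)-np.outer(v,v);A+=P;b+=P@o
    return np.linalg.solve(A,b)
E
python3 - <<'E'
from h import *
D={c:save(c,c+'0') for c in ('scene','side','wrist')}
for c,d in D.items(): print(c,np.round(d['camera_matrix'],1).tolist(),np.round(-np.array(d['R']).T@d['t'],3))
for n in ['clamp','mould_front','mould_back','spare_half','jar_plain','clear_cup','lever_pin','clamp_grip','front_face','back_face','pad_rest']:
    for c in D:
        print(n,c,[(np.round(np.array(r['xy'])*[640,400],1).tolist(),round(r['score'],2)) for r in pinpoint(n,c)[:3]])
E
```

```text
pics
scene [[386.2, 0.0, 318.2], [0.0, 386.2, 200.5], [0.0, 0.0, 1.0]] [-0.149 -0.64   0.618]
side [[400.0, 0.0, 326.0], [0.0, 400.0, 199.6], [0.0, 0.0, 1.0]] [0.438 0.984 0.821]
wrist [[309.7, 0.0, 323.0], [0.0, 309.7, 202.7], [0.0, 0.0, 1.0]] [0.549 0.083 0.374]
clamp scene [([369.9, 257.6], 0.75), ([414.7, 198.9], 0.46), ([415.8, 237.6], 0.42)]
clamp side [([308.8, 203.1], 0.65)]
clamp wrist [([342.2, 203.7], 0.72)]
mould_front scene [([273.7, 210.5], 0.77), ([347.4, 232.6], 0.71), ([403.0, 242.6], 0.6)]
mould_front side [([311.1, 309.6], 0.83)]
mould_front wrist []
mould_back scene [([340.0, 243.7], 0.8), ([249.4, 200.1], 0.8), ([357.7, 341.3], 0.61)]
mould_back side [([311.1, 358.2], 0.95), ([381.8, 173.0], 0.7)]
mould_back wrist [([311.1, 122.3], 0.91), ([180.0, 310.0], 0.74)]
spare_half scene [([287.7, 231.0], 0.83)]
spare_half side [([328.1, 268.8], 0.65), ([303.0, 199.7], 0.6), ([309.7, 310.9], 0.19)]
spare_half wrist []
jar_plain scene [([403.0, 242.2], 0.44)]
jar_plain side [([272.2, 197.5], 0.8)]
jar_plain wrist [([427.6, 217.0], 0.92)]
clear_cup scene [([384.9, 306.7], 0
[... 190 characters left out ...]
]
lever_pin wrist [([366.1, 326.6], 0.97)]
clamp_grip scene [([418.3, 199.4], 0.67)]
clamp_grip side [([296.2, 128.0], 0.61), ([271.8, 200.3], 0.2)]
clamp_grip wrist [([363.5, 325.6], 0.59)]
front_face scene [([269.5, 197.4], 0.62), ([386.5, 305.4], 0.54)]
front_face side [([307.6, 307.4], 0.85)]
front_face wrist []
back_face scene [([254.1, 187.5], 0.97), ([346.1, 321.1], 0.89), ([418.0, 199.2], 0.33)]
back_face side [([383.9, 161.5], 0.92), ([303.9, 344.8], 0.65), ([308.2, 203.8], 0.59)]
back_face wrist [([316.8, 146.5], 0.68), ([161.2, 316.6], 0.57)]
pad_rest scene [([361.2, 236.5], 0.9)]
pad_rest side [([307.7, 196.4], 0.63), ([306.6, 308.9], 0.43)]
pad_rest wrist [([330.3, 182.5], 0.7)]
```

View pics/scene0.png

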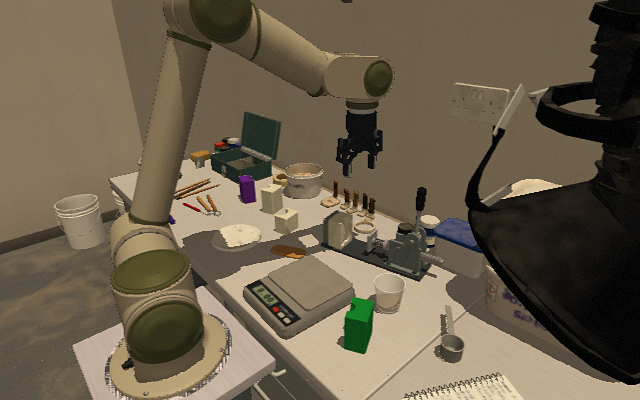

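View pics/side0.png

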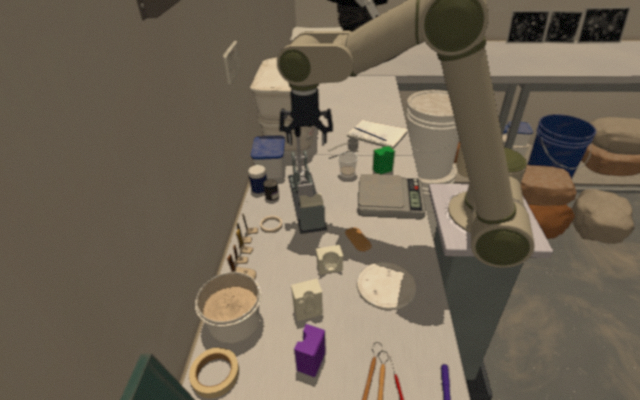

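View pics/wrist0.png

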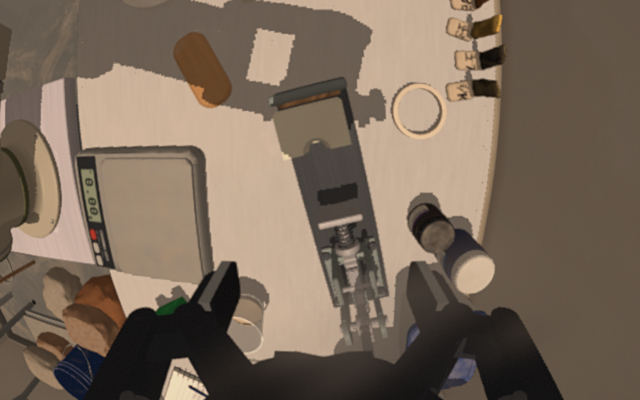

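Scene: loose tall half at (272,198), low half (287,220), clamp with back half (340,230), lever grip (420,195). Side: tall (307,298), low (330,258). I'll fit the clamp pose first and look at crops.

```bash
cat >> h.py <<'E'
from scipy.optimize import least_squares
def fitpose(obs,x0,zfix=None):
    # obs: list (d,fish,localpt,px,w); pose x,y,yaw (z=0)
    def f(p):
        c,s=np.cos(p[2]),np.sin(p[2]);R=np.array([[c,-s,0],[s,c,0],[0,0,1]])
        return np.concatenate([w*(proj(d,R@np.array(l)+[p[0],p[1],zfix or 0],fi)-px) for d,fi,l,px,w in obs])
    r=least_squares(f,x0,loss='soft_l1',f_scale=2.); return r.x,f(r.x).reshape(-1,2)
E
python3 - <<'E'
from h import *
D={c:read_camera(c) for c in ('scene','side','wrist')}
P={'clamp':dict(scene=(369.9,257.6),side=(308.8,203.1),wrist=(342.2,203.7)),
'lever_pin':dict(scene=(414.4,237),side=(296.3,158.1),wrist=(366.1,326.6)),
'pad_rest':dict(scene=(361.2,236.5),side=(307.7,196.4),wrist=(330.3,182.5))}
L={'clamp':(0,0,0),'lever_pin':(-.12,0,.098),'pad_rest':(.04,0,.048)}
obs=[(D[c],c=='wrist',L[n],np.array(P[n][c]),1) for n in P for c in P[n]]
x,r=fitpose(obs,[.6,.07,1.5]); print('clamp',x); print(np.round(r,1).tolist())
for n in P: print(n,tri([ray(D[c],P[n][c],c=='wrist') for c in P[n]]))
print('grip',tri([ray(D['scene'],(418.3,199.4)),ray(D['side'],(296.2,128)),ray(D['wrist'],(363.5,325.6),True)]))
print('front o',tri([ray(D['scene'],(273.7,210.5)),ray(D['side'],(311.1,309.6))]),'face',tri([ray(D['scene'],(269.5,197.4)),ray(D['side'],(307.6,307.4))]))
print('spare',tri([ray(D['scene'],(287.7,231)),ray(D['side'],(328.1,268.8))]))
print('jar',tri([ray(D['scene'],(403,242.2)),ray(D['wrist'],(427.6,217),True),ray(D['side'],(272.2,197.5))]))
print('cup',tri([ray(D['scene'],(384.9,306.7)),ray(D['wrist'],(249.1,305.1),True),ray(D['side'],(344.1,171.4))]))
print('backface',tri([ray(D['wrist'],(316.8,146.5),True),ray(D['side'],(308.2,203.8))]), onz(D['wrist'],(311.1,122.3),.008,True))
a=D['scene']['img'][150:270,220:320,::-1];b=D['side']['img'][225:345,260:360,::-1]
cv2.imwrite('pics/z.png',np.hstack([cv2.resize(a,(400,480),interpolation=2),cv2.resize(b,(400,480),interpolation=2)]))
E
```

```text
clamp [ 0.56834632 -0.04504734  1.83767003]
[[2.4, -1.9], [-3.2, -1.7], [-4.3, -1.0], [1.9, 0.7], [1.6, -0.8], [0.1, -2.8], [-0.9, 0.8], [-0.6, 0.8], [0.5, 1.1]]
clamp [ 0.56473459 -0.04455703 -0.00490556]
lever_pin [ 0.60111151 -0.15765336  0.09954032]
pad_rest [ 0.55740967 -0.00675537  0.0505047 ]
grip [ 0.59740238 -0.13114868  0.19453592]
front o [ 0.52150935  0.37762328 -0.00109394] face [0.52544708 0.40265669 0.04032489]
spare [ 0.48227258  0.23962999 -0.00758265]
jar [ 0.68557073 -0.06248255  0.0030588 ]
cup [ 0.43691873 -0.20911117  0.00385909]
backface [0.54656839 0.03622698 0.05637364] [0.53512208 0.05736543 0.008     ]
```

View pics/z.png

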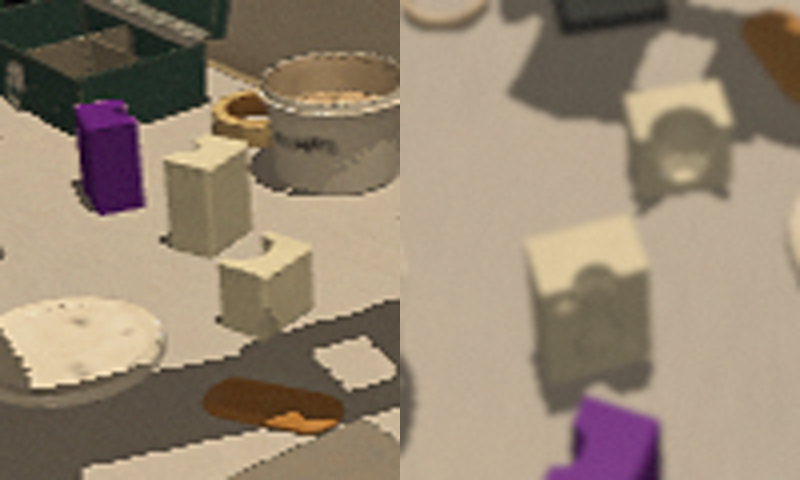

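```bash
cat >> h.py <<'E'
from scipy.spatial.transform import Rotation as Ro
def toolR(s=None):
    s=s or read_state(); w,x,y,z=s['ee_rot']; return Ro.from_quat([x,y,z,w]).as_matrix()
def rel(target,yaw=None):
    """tool-frame shift (cm) to world target; yaw = desired world angle of tool x axis (mod pi), tool vertical"""
    s=read_state();R=toolR(s);d=R.T@(np.array(target)-s['ee_pos'])*100
    out=[np.round(d,2)]
    if yaw is not None:
        x=np.array([np.cos(yaw),np.sin(yaw),0]);
        if x@R[:,0]<0:x=-x
        z=np.array([0,0,-1.]);T=np.array([x,np.cross(z,x),z]).T
        out.append(np.round(Ro.from_matrix(R.T@T).as_rotvec(),3))
    return out
E
python3 - <<'E'
from h import *
s=read_state();print(s['clock'],np.round(toolR(s),3).tolist(),s['gripper_width'],s['contact_force'])
print(rel([.52,.30,.25],1.4-np.pi/2))
E
```

```text
1.95 [[1.0, 0.0, -0.0], [0.0, -1.0, 0.0], [-0.0, -0.0, -1.0]] 0.08530076797720577 [-0.29962672 -0.24838321  0.71339559]
[array([ -3.  , -30.  ,  -1.87]), array([-0.   ,  0.   ,  0.171])]
```

Call:
servo_tool --pt "-0.5 -5 -0.3 0 0 0" --pt "-0.5 -5 -0.3 0 0 0" --pt "-0.5 -5 -0.3 0 0 0" --pt "-0.5 -5 -0.3 0 0 0" --pt "-0.5 -5 -0.3 0 0 0" --pt "-0.5 -5 -0.3 0 0 0" --pt "0 0 0 0 0 0.1" --pt "0 0 0 0 0 0.07" --pt "0 0 0 0 0 0" --pt "0 0 0 0 0 0" --hand 1 --squeeze 60

```text
clock: 3.2
ee_pos: [0.5194, 0.3097, 0.2492]
ee_rot: [-0.0, 0.996, -0.087, 0.0]
contact_force: [-0.6, -0.6, -1.0]
gripper_width: 0.0854
```

Run:
```python
from h import *
d=save('wrist','w1')
for n in ['mould_front','front_face','spare_half','clamp']:
    print(n,[(np.round(np.array(r['xy'])*[640,400],1).tolist(),round(r['score'],2)) for r in pinpoint(n,'wrist')[:3]])
s=read_state();print(s['clock'],s['ee_pos'],toolR(s)[:,0])
import pickle;pickle.dump(d,open('w1.pkl','wb'))
```

```text
mould_front [([320.5, 112.4], 0.64)]
front_face [([304.2, 91.7], 0.56)]
spare_half [([306.6, 219.8], 0.93)]
clamp [([384.6, 353.2], 0.87)]
3.45 [0.51948304 0.30972225 0.24925337] [ 9.84696231e-01 -1.74279138e-01  3.37956407e-04]
```

View pics/w1.png

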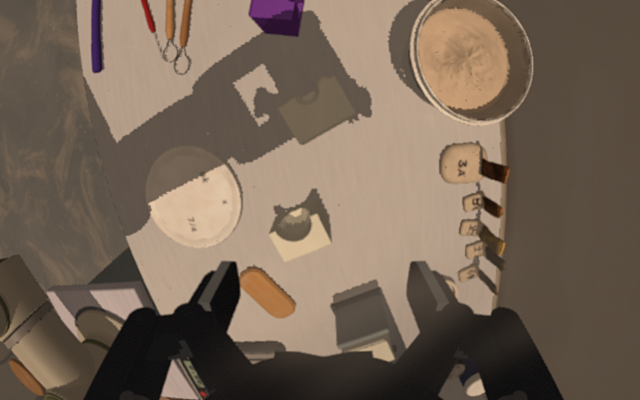

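Run:
```python
import cv2
im=cv2.imread('pics/w1.png')[60:160,255:380]
im=cv2.convertScaleAbs(im,alpha=1.7)
cv2.imwrite('pics/w1z.png',cv2.resize(im,None,fx=6,fy=6,interpolation=2)[:600])
```

```text
(no output)
```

View pics/w1z.png

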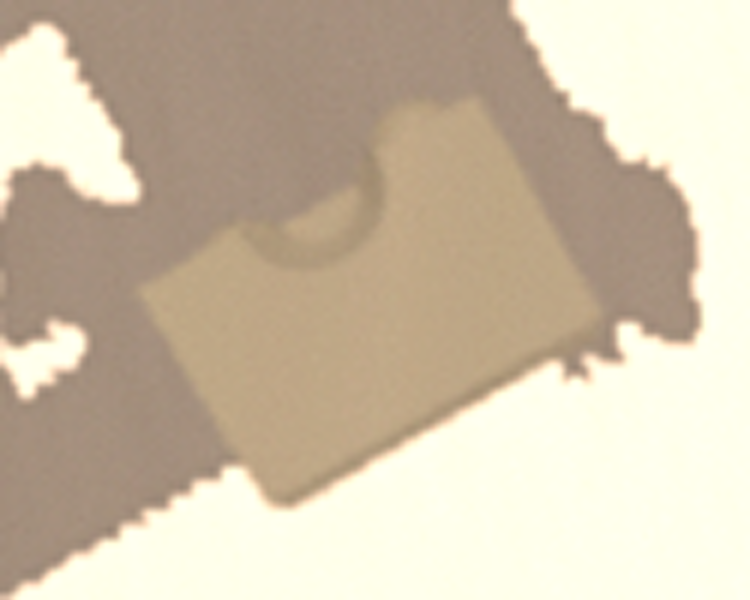

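Run:
```python
from h import *
import pickle;d=pickle.load(open('w1.pkl','rb'))
C=[(140,290),(478,97),(600,312),(275,500)]
P=[np.array(c)/6+[255,60] for c in C]
W=[onz(d,p,.085,True) for p in P];print(np.round(W,4))
h=[(.0225,.032,.085),(.0225,-.032,.085),(-.0225,-.032,.085),(-.0225,.032,.085)]
for z0 in (1.4,1.8):
  x,r=fitpose([(d,True,l,p,1) for l,p in zip(h,P)],[.52,.38,z0]);print(x,np.round(r,1).tolist())
print('cam',-np.array(d['R']).T@d['t'])
print('lens',[np.linalg.norm(W[i]-W[(i+1)%4]) for i in range(4)])
x,y,th=x
print(rel([x,y,.15],th-np.pi/2),rel([x,y,.04],th-np.pi/2))
```

```text
[[0.4885 0.3922 0.085 ]
 [0.5483 0.4136 0.085 ]
 [0.5621 0.3754 0.085 ]
 [0.5039 0.3535 0.085 ]]
[0.52580249 0.38365324 1.92768144] [[-0.8, -1.2], [-0.8, -2.2], [1.8, 1.4], [0.1, 2.0]]
[0.52580249 0.38365324 1.92768149] [[-0.8, -1.2], [-0.8, -2.2], [1.8, 1.4], [0.1, 2.0]]
cam [0.53308351 0.39182173 0.39218584]
lens [np.float64(0.06350493866851074), np.float64(0.040665335540558824), np.float64(0.06212983018766903), np.float64(0.04169692107665855)]
[array([-0.67, -7.39,  9.93]), array([-0.   , -0.   , -0.532])] [array([-0.67, -7.39, 20.93]), array([-0.   , -0.   , -0.532])]
```

Call:
servo_tool --pt "-0.3 -3.7 2 0 0 0" --pt "-0.3 -3.7 2 0 0 0" --pt "0 0 2 0 0 -0.17" --pt "0 0 2 0 0 -0.17" --pt "0 0 1 0 0 -0.17" --pt "0 0 0 0 0 -0.02" --pt "0 0 0 0 0 0" --pt "0 0 0 0 0 0" --pt "0 0 0 0 0 0" --pt "0 0 0 0 0 0"

```text
clock: 4.7
ee_pos: [0.5282, 0.3856, 0.1588]
ee_rot: [-0.0, 0.984, 0.18, 0.002]
contact_force: [-0.2, 0.1, -0.2]
gripper_width: 0.0856
```

Run:
```python
from h import *
d=save('wrist','w2');e=save('scene','s2');save('side','d2')
s=read_state();print(s['clock'],s['ee_pos'],toolR(s)[:,0])
print(rel([.5258,.3837,.04],1.928-np.pi/2))
import pickle;pickle.dump(d,open('w2.pkl','wb'))
im=d['img'][80:400,180:480,::-1];cv2.imwrite('pics/w2z.png',cv2.resize(cv2.convertScaleAbs(im,alpha=1.7),None,fx=1.87,fy=1.87,interpolation=2))
```

```text
4.85 [0.528162   0.38558463 0.15857055] [0.93469228 0.35543008 0.00444894]
[array([-0.34,  0.09, 11.86]), array([ 0.   , -0.004,  0.006])]
```

View pics/w2z.png

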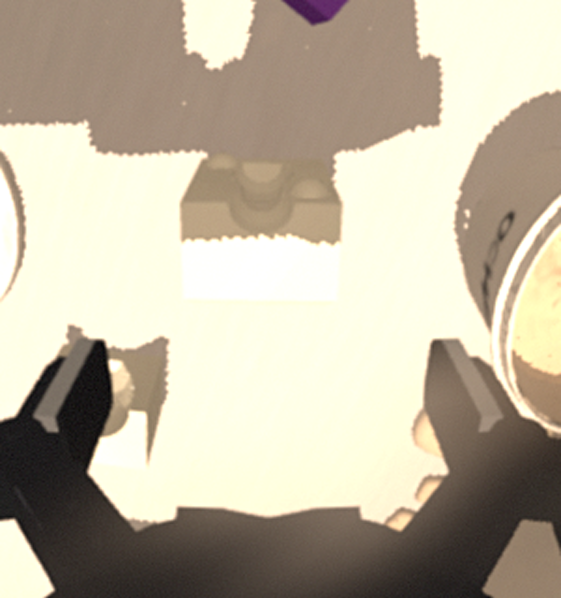

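Run:
```python
from h import *
import pickle;d=pickle.load(open('w2.pkl','rb'))
P=[np.array(c)/1.87+[180,80] for c in [(181,203),(341,203),(339,298),(184,299)]]
h=[(.0225,.032,.085),(.0225,-.032,.085),(-.0225,-.032,.085),(-.0225,.032,.085)]
x,r=fitpose([(d,True,l,p,1) for l,p in zip(h,P)],[.52,.38,1.9]);print(x,np.round(r,1).tolist())
W=[onz(d,p,.085,True) for p in P];print(np.round(W,4))
x,y,th=x
print(rel([x,y,.04],th-np.pi/2))
```

```text
[0.52577231 0.38380701 1.93679847] [[-0.9, -1.7], [0.9, -1.9], [-0.6, 2.7], [0.6, 2.3]]
[[0.4889 0.3923 0.085 ]
 [0.5476 0.4147 0.085 ]
 [0.5632 0.3766 0.085 ]
 [0.5029 0.3531 0.085 ]]
[array([-0.34,  0.08, 11.86]), array([ 0.   , -0.004, -0.003])]
```

Call:
servo_tool --pt "-0.34 0.1 0 0 -0.004 0" --pt "0 0 3 0 0 0" --pt "0 0 3 0 0 0" --pt "0 0 3 0 0 0" --pt "0 0 2 0 0 0" --pt "0 0 1 0 0 0" --pt "0 0 0.5 0 0 0" --pt "0 0 0 0 0 0" --pt "0 0 0 0 0 0" --pt "0 0 0 0 0 0"

```text
clock: 6.1
ee_pos: [0.526, 0.3836, 0.0331]
ee_rot: [-0.001, 0.984, 0.18, 0.003]
contact_force: [0.5, -0.6, -0.1]
gripper_width: 0.0855
```

Call:
servo_tool --pt "0 0 0 0 0 0" --pt "0 0 0 0 0 0" --pt "0 0 0 0 0 0" --pt "0 0 0 0 0 0" --pt "0 0 0 0 0 0" --pt "0 0 0 0 0 0" --pt "0 0 0 0 0 0" --pt "0 0 0 0 0 0" --pt "0 0 0 0 0 0" --pt "0 0 0 0 0 0" --hand 0 --squeeze 50

```text
clock: 7.35
ee_pos: [0.5263, 0.3837, 0.0339]
ee_rot: [-0.001, 0.984, 0.18, 0.003]
contact_force: [0.2, 1.5, 1.0]
gripper_width: 0.0638
```

Run:
```python
from h import *
d=save('wrist','w3')
s=read_state();print(s['clock'],s['ee_pos'],toolR(s)[:,0],s['gripper_width'],s['contact_force'])
print('want',.5258,.3838)
```

```text
7.4 [0.52630374 0.38375325 0.03386468] [0.93485139 0.35497984 0.00649577] 0.06305484319299215 [-0.00711262  0.48239558  0.27417138]
want 0.5258 0.3838
```

View pics/w3.png

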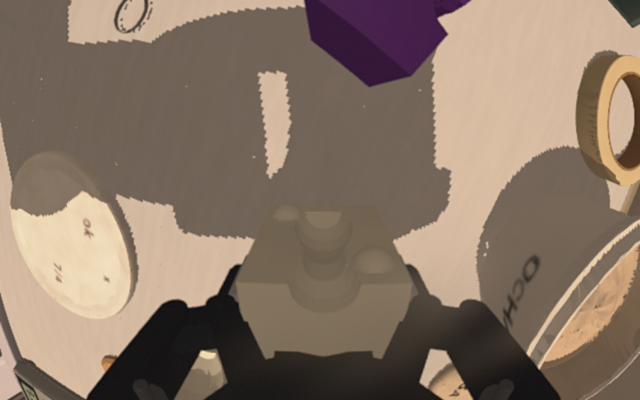

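```bash
cat >> h.py <<'E'
def camfromtool(d,s,p,R):
    Rt=toolR(s);Rc=np.array(d['R']);tc=np.array(d['t'])
    A=Rc@Rt; b=Rc@np.array(s['ee_pos'])+tc   # tool->cam
    return dict(camera_matrix=d['camera_matrix'],R=A@R.T,t=b-A@R.T@np.array(p))
E
python3 - <<'E'
from h import *
import pickle
d=read_camera('wrist');s=read_state()
d0=camfromtool(d,s,[.55,0,.231],np.diag([1,-1,-1.]))
print(-d0['R'].T@d0['t'])
pickle.dump(d0,open('w0.pkl','wb'))
im=cv2.imread('pics/wrist0.png')[70:370,250:410]
im=cv2.convertScaleAbs(im,alpha=1.4)
a=cv2.resize(im[:130],None,fx=4.5,fy=4.5,interpolation=2);cv2.imwrite('pics/w0a.png',a)
a=cv2.resize(im[110:290],None,fx=3.3,fy=3.3,interpolation=2);cv2.imwrite('pics/w0b.png',a)
E
```

```text
[0.54920894 0.0836159  0.37400848]
```

View pics/w0a.png

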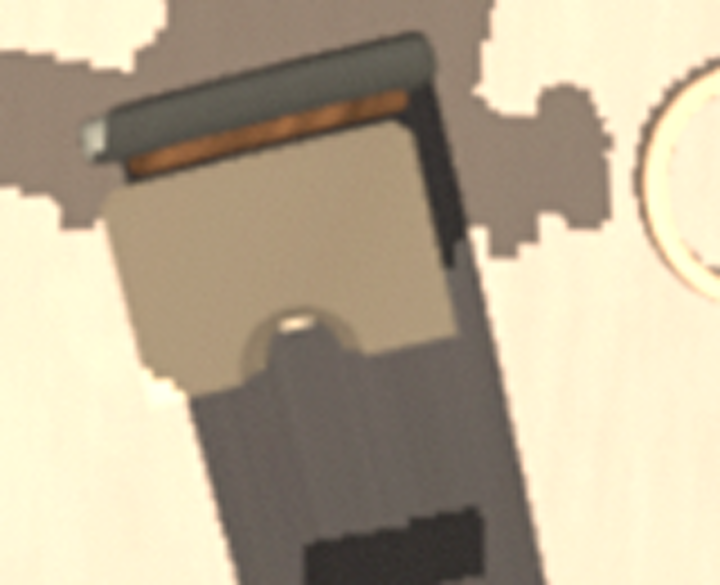

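View pics/w0b.png

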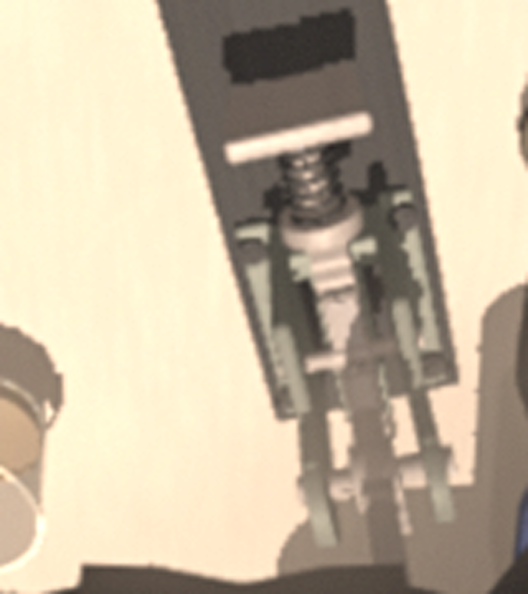

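Run:
```python
from h import *
import pickle
d=pickle.load(open('w0.pkl','rb'))
A=lambda x,y:np.array([x,y])/4.5+[250,70]
B=lambda x,y:np.array([x,y])/3.3+[250,180]
g=lambda p,z:onz(d,p,z,True)
L=[g(A(192,400),.008),g(A(240,585),.008),g(B(160,3),.008),g(B(280,418),.008)]
R=[g(A(468,240),.008),g(A(545,582),.008),g(B(387,3),.008),g(B(456,380),.008)]
print(np.round(L,4),np.round(R,4))
for S in (L,R):
    v=np.array(S[-1])-S[0] if 0 else S[-1][:2]-S[1][:2]; v=-v/np.linalg.norm(v);print('yaw',np.arctan2(v[1],v[0]))
print('end mid',(L[-1]+R[-1])/2)
print('pad top edge',g(B(228,152),.074),g(B(370,122),.074))
P=[A(105,203),A(405,122),A(458,333),A(162,412)]
print(np.round([g(p,.093) for p in P],4))
h=[(.0225,.032,.093),(.0225,-.032,.093),(-.0225,-.032,.093),(-.0225,.032,.093)]
x,r=fitpose([(d,True,l,p,1) for l,p in zip(h,P)],[.53,.05,1.83]);print(x,np.round(r,1).tolist())
```

```text
[[ 0.5127  0.0138  0.008 ]
 [ 0.5247 -0.0383  0.008 ]
 [ 0.5192 -0.0137  0.008 ]
 [ 0.5671 -0.204   0.008 ]] [[ 0.5855  0.0569  0.008 ]
 [ 0.6096 -0.0373  0.008 ]
 [ 0.6037 -0.0134  0.008 ]
 [ 0.645  -0.1848  0.008 ]]
yaw 1.8210258441398162
yaw 1.8062633822352183
end mid [ 0.60602889 -0.19439408  0.008     ]
pad top edge [ 0.54517797 -0.04524497  0.074     ] [ 0.59022707 -0.03492738  0.074     ]
[[0.5042 0.0709 0.093 ]
 [0.5642 0.0867 0.093 ]
 [0.5754 0.044  0.093 ]
 [0.5149 0.0275 0.093 ]]
[0.53962935 0.0572882  1.82922637] [[-1.4, 0.0], [0.7, -0.5], [1.0, 0.3], [-0.5, 0.2]]
```

Run:
```python
from h import *
print(rel([.5532,.005,.174],1.825-np.pi/2))
```

```text
[array([-10.84,  36.35, -14.11]), array([-0.001, -0.006,  0.109])]
```

Call:
servo_tool --pt "0 0 -3 0 0 0" --pt "0 0 -5 0 0 0" --pt "0 0 -5 0 0 0" --pt "-1.4 4.8 -1 0 0 0" --pt "-1.6 5.3 0 0 0 0" --pt "-1.6 5.3 0 0 0 0" --pt "-1.6 5.3 0 0 0 0" --pt "-1.6 5.3 0 0 0 0" --pt "-1.6 5.3 0 0 0 0" --pt "-1.4 4.5 0 0 0 0"

```text
clock: 8.7
ee_pos: [0.5493, 0.0016, 0.1721]
ee_rot: [-0.0, 0.983, 0.183, -0.003]
contact_force: [0.1, 0.5, -4.0]
gripper_width: 0.0635
```

Call:
servo_tool --pt "0 0 0 0 0 0.06" --pt "0 0 0 0 0 0.05" --pt "0 0 0 0 0 0" --pt "0 0 0 0 0 0" --pt "0 0 0 0 0 0" --pt "0 0 0 0 0 0" --pt "0 0 0 0 0 0" --pt "0 0 0 0 0 0" --pt "0 0 0 0 0 0" --pt "0 0 0 0 0 0"

```text
clock: 9.95
ee_pos: [0.548, -0.0016, 0.1699]
ee_rot: [-0.001, 0.992, 0.127, -0.005]
contact_force: [0.9, -1.2, -2.9]
gripper_width: 0.0638
```

Run:
```python
from h import *
import pickle
d=save('wrist','w4');e=save('scene','s4');f=save('side','d4')
s=read_state();print(s['clock'],s['ee_pos'],toolR(s)[:,0],s['gripper_width'],s['contact_force'])
pickle.dump((d,e,f),open('p4.pkl','wb'))
im=d['img'][150:400,150:490,::-1]
cv2.imwrite('pics/w4z.png',cv2.resize(im,None,fx=2.3,fy=2.3,interpolation=2))
```

```text
10.1 [ 0.54798762 -0.00155505  0.1698555 ] [ 0.96790536  0.25110061 -0.0103776 ] 0.06312346838037643 [ 0.66984964  0.59927992 -2.59886513]
```

View pics/w4z.png

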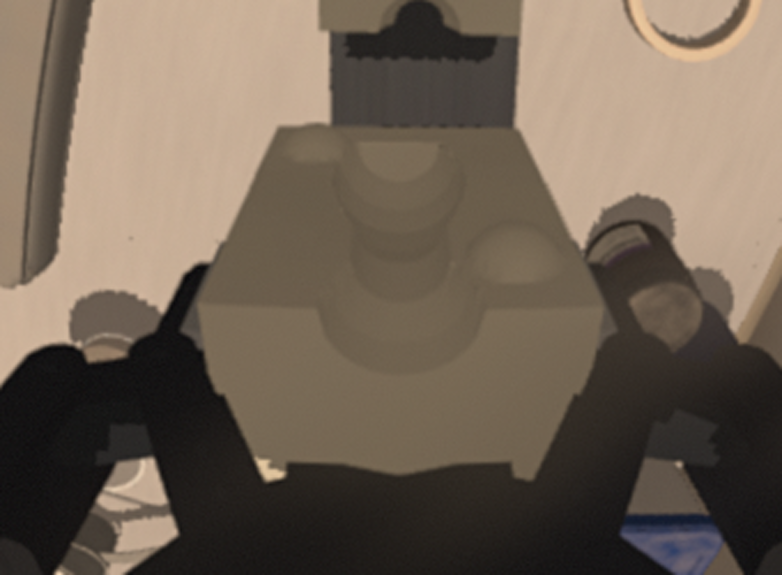

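View pics/s4.png

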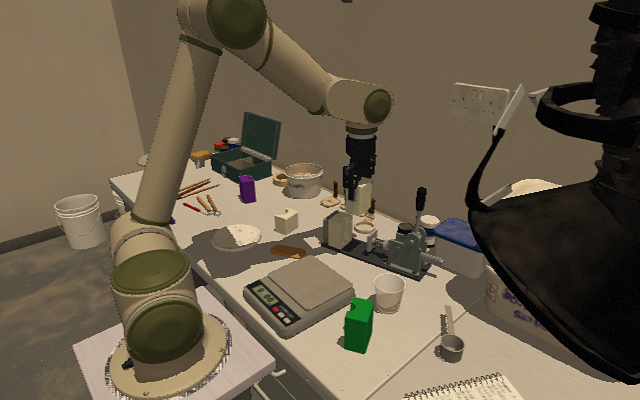

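Run:
```python
from h import *
import pickle
d,e,f=pickle.load(open('p4.pkl','rb'))
cv2.imwrite('pics/w4y.png',cv2.resize(d['img'][60:220,260:400,::-1],None,fx=3.75,fy=3.75,interpolation=2))
s=read_state();R=toolR(s)
A=lambda x,y:np.array([x,y])/2.3+[150,150]
P=[A(200,303),A(603,304),A(520,129),A(278,127)]
# block corners in tool frame: block x axis = -tool y ; block y = -tool x?; z=-tool z
h=[(.0225,.032,.085),(.0225,-.032,.085),(.0225,-.032,0),(.0225,.032,0)]
B0=np.array([[0,-1,0],[-1,0,0],[0,0,-1.]]) # columns: block axes in tool
def f_(p):
    Q=R@Ro.from_rotvec([p[3],p[4],p[5]]).as_matrix()@B0;o=np.array(s['ee_pos'])+R@p[:3]
    return np.concatenate([proj(d,Q@np.array(l)+o,True)-q for l,q in zip(h,P)])
r=least_squares(f_,[0,0,.034,0,0,0]);print(np.round(r.x,4),np.round(r.fun,2))
Q=R@Ro.from_rotvec(r.x[3:]).as_matrix()@B0;o=np.array(s['ee_pos'])+R@r.x[:3]
print('block',o,'axes',np.round(Q,4).tolist(),'yaw',np.arctan2(Q[1,0],Q[0,0]))
```

```text
[-0.0006  0.0016  0.0341 -0.0057 -0.0046  0.0059] [-0.11 -0.06  0.14  0.1  -0.4  -0.14  0.37  0.09]
block [ 0.54747335 -0.00328436  0.13574482] axes [[-0.2454, -0.9693, 0.0138], [0.9694, -0.2453, 0.0067], [-0.0031, 0.015, 0.9999]] yaw 1.8187461499802609
```

View pics/w4y.png

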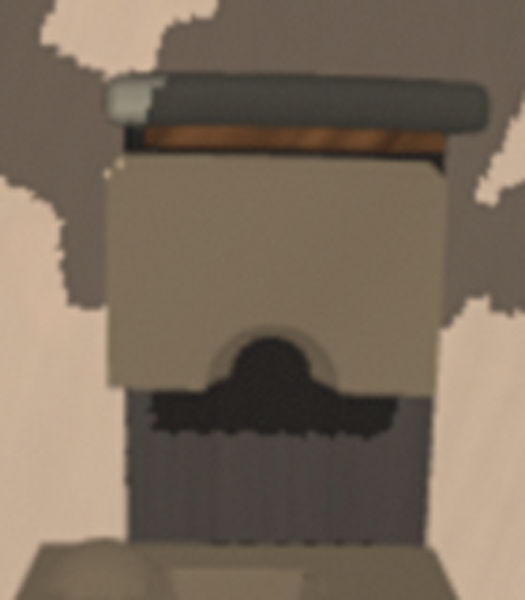

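Run:
```python
from h import *
import pickle
d,e,f=pickle.load(open('p4.pkl','rb'))
A=lambda x,y:np.array([x,y])/3.75+[260,60]
g=lambda p,z:onz(d,p,z,True)
P=[A(108,158),A(445,168),A(435,397),A(108,386)]
print(np.round([g(p,.093) for p in P],4))
h=[(.0225,.032,.093),(.0225,-.032,.093),(-.0225,-.032,.093),(-.0225,.032,.093)]
x,r=fitpose([(d,True,l,p,1) for l,p in zip(h,P)],[.53,.05,1.83]);print('back',x,np.round(r,1).tolist())
L=[g(A(127,400),.008),g(A(130,540),.008)];R=[g(A(432,400),.008),g(A(425,540),.008)]
n=np.array([.9703,.2418,0]);u=np.array([-.2418,.9703,0])
print('bed n',[p@n for p in L+R])
b=np.array([x[0],x[1],0]);print('back n,u',b@n,b@u)
fr=np.array([.54747,-.00328,0])
print('front now n,u',fr@n,fr@u)
```

```text
[[0.5023 0.0721 0.093 ]
 [0.5639 0.0867 0.093 ]
 [0.5746 0.0435 0.093 ]
 [0.5126 0.0293 0.093 ]]
back [0.53836074 0.05787167 1.80418116] [[-0.3, -0.5], [0.8, -0.5], [0.1, 0.2], [-0.5, 0.8]]
bed n [np.float64(0.49926073904816237), np.float64(0.49948836442998645), np.float64(0.581508421633488), np.float64(0.5819256454104628)]
back n,u 0.5363647980421635 -0.07402274782396148
front now n,u 0.5304170370000001 -0.13556083
```

Call:
servo_tool --pt "0.6 -0.7 0 0 0.017 0.006" --pt "0.1 -0.1 2 0 0 0" --pt "0 0 2 0 0 0" --pt "0 0 2 0 0 0" --pt "0 0 2 0 0 0" --pt "0 0 1.5 0 0 0" --pt "0 0 0 0 0 0" --pt "0 0 0 0 0 0" --pt "0 0 0 0 0 0" --pt "0 0 0 0 0 0"

```text
clock: 11.35
ee_pos: [0.5566, 0.0117, 0.0746]
ee_rot: [-0.001, 0.992, 0.123, 0.009]
contact_force: [-0.1, -0.5, -4.6]
gripper_width: 0.0638
```

Run:
```python
from h import *
import pickle
d=save('wrist','w5');s=read_state();R=toolR(s)
p=np.array([-.0006,.0016,.0341,-.0057,-.0046,.0059])
B0=np.array([[0,-1,0],[-1,0,0],[0,0,-1.]])
Q=R@Ro.from_rotvec(p[3:]).as_matrix()@B0;o=np.array(s['ee_pos'])+R@p[:3]
n=np.array([.9703,.2418,0]);u=np.array([-.2418,.9703,0])
print(s['clock'],o,'n,u',o@n,o@u,'target .537 -.128','z axis',Q[:,2],'yaw',np.arctan2(Q[1,0],Q[0,0]),s['contact_force'])
pickle.dump(d,open('p5.pkl','wb'))
```

```text
11.4 [0.55699902 0.01012631 0.04050037] n,u 0.5429046910733206 -0.12485680162819728 target .537 -.128 z axis [-0.01348095  0.00199714  0.99990713] yaw 1.8117759550953616 [ 0.52111724 -0.75553155 -3.83928371]
```

View pics/w5.png

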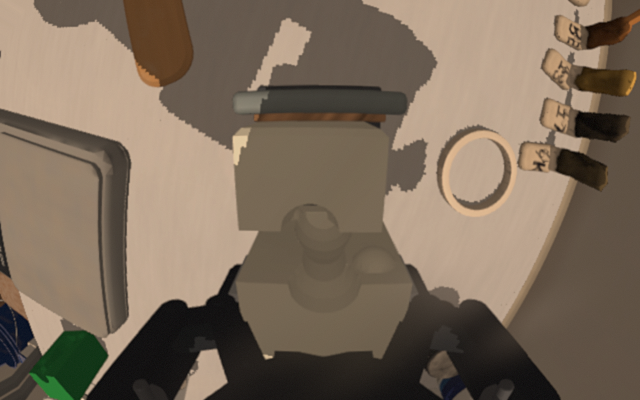

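Call:
servo_tool --pt "-0.3 0.3 0 0 -0.008 0" --pt "-0.25 0.05 0 0 0 0" --pt "0 0 0.8 0 0 0" --pt "0 0 0.8 0 0 0" --pt "0 0 0.6 0 0 0" --pt "0 0 0 0 0 0" --pt "0 0 0 0 0 0" --pt "0 0 0 0 0 0" --pt "0 0 0 0 0 0" --pt "0 0 0 0 0 0"

```text
clock: 12.65
ee_pos: [0.552, 0.007, 0.0511]
ee_rot: [-0.001, 0.992, 0.123, 0.004]
contact_force: [0.5, -0.3, -3.1]
gripper_width: 0.0636
```

```bash
cat >> h.py <<'E'
N=np.array([.9703,.2418,0]);U=np.array([-.2418,.9703,0])
def blk():
    s=read_state();R=toolR(s)
    p=np.array([-.0006,.0016,.0341,-.0057,-.0046,.0059])
    B0=np.array([[0,-1,0],[-1,0,0],[0,0,-1.]])
    Q=R@Ro.from_rotvec(p[3:]).as_matrix()@B0;o=np.array(s['ee_pos'])+R@p[:3]
    print(s['clock'],o,'n,u',o@N,o@U,'target .537 -.128','z axis',Q[:,2],'yaw',np.arctan2(Q[1,0],Q[0,0]),s['contact_force'],s['gripper_width'])
E
python3 - <<'E'
from h import *
d=save('wrist','w6');blk()
cv2.imwrite('pics/w6z.png',cv2.resize(d['img'][80:380,200:440,::-1],None,fx=2,fy=2,interpolation=2))
E
```

```text
12.7 [0.55214009 0.00536617 0.01703858] n,u 0.5370390706042361 -0.12830067536255718 target .537 -.128 z axis [-0.00538127  0.00345444  0.99997955] yaw 1.811538467085279 [-0.82623271  0.48786631 -2.9251386 ] 0.063683287661379
```

View pics/w6z.png

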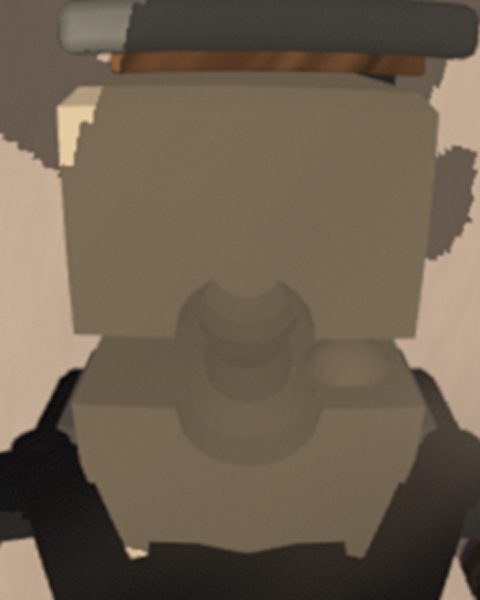

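Call:
servo_tool --pt "0 0 0.4 0 -0.004 0" --pt "0 0 0.4 0 0 0" --pt "0 0 0.2 0 0 0" --pt "0 0 0 0 0 0" --pt "0 0 0 0 0 0" --pt "0 0 0 0 0 0" --pt "0 0 0 0 0 0" --pt "0 0 0 0 0 0" --pt "0 0 0 0 0 0" --pt "0 0 0 0 0 0"

```text
clock: 13.95
ee_pos: [0.5522, 0.0069, 0.0418]
ee_rot: [-0.001, 0.992, 0.123, 0.003]
contact_force: [-1.3, -0.5, -0.5]
gripper_width: 0.0636
```

Run:
```python
from h import *
d=save('wrist','w7');blk()
import pickle;pickle.dump(d,open('p7.pkl','wb'))
cv2.imwrite('pics/w7z.png',cv2.resize(d['img'][80:380,200:440,::-1],None,fx=2,fy=2,interpolation=2))
```

```text
14.0 [0.55216429 0.00532225 0.00774048] n,u 0.5370519285798929 -0.12834914443545492 target .537 -.128 z axis [-0.00198166  0.00482716  0.99998639] yaw 1.8116753386746436 [-1.21639913 -0.05815031  0.35254723] 0.06333654463751195
```

View pics/w7z.png

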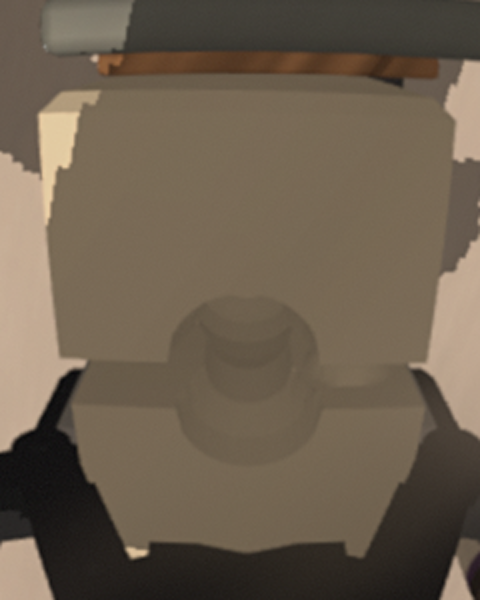

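Run:
```python
from h import *
import pickle;d=pickle.load(open('p7.pkl','rb'))
for p in [(60,357),(428,361),(74,404),(424,406)]:
    X=onz(d,np.array(p)/2+[200,80],.093,True);print(np.round([X@N,X@U],4))
```

```text
[ 0.5039 -0.0954]
[ 0.5683 -0.0961]
[ 0.5052 -0.1052]
[ 0.5689 -0.1056]
```

Call:
servo_tool --pt "0 0 0 0 0 0" --pt "0 0 0 0 0 0" --pt "0 0 0 0 0 0" --pt "0 0 0 0 0 0" --pt "0 0 0 0 0 0" --pt "0 0 0 0 0 0" --pt "0 0 -3 0 0 0" --pt "0 0 -5 0 0 0" --pt "0 0 -5 0 0 0" --pt "0 0 -5 0 0 0" --hand 1

```text
clock: 15.25
ee_pos: [0.5501, 0.0067, 0.2236]
ee_rot: [-0.002, 0.992, 0.123, -0.001]
contact_force: [0.6, -0.0, -0.1]
gripper_width: 0.0856
```

Run:
```python
from h import *
d=save('wrist','w8');e=save('scene','s8');f=save('side','d8');s=read_state();print(s['clock'],s['ee_pos'],s['gripper_width'],toolR(s).round(3).tolist())
for n in ['clamp_grip','lever_pin']:
    for c in ['scene','side','wrist']:
        print(n,c,[(np.round(np.array(r['xy'])*[640,400],1).tolist(),round(r['score'],2)) for r in pinpoint(n,c)[:2]])
import pickle;pickle.dump((d,e,f),open('p8.pkl','wb'))
a=e['img'][160:290,310:440,::-1];b=f['img'][90:240,230:380,::-1]
cv2.imwrite('pics/z8.png',np.hstack([cv2.resize(a,(400,400),interpolation=2),cv2.resize(b,(400,400),interpolation=2)]))
```

```text
15.4 [0.55126254 0.00651779 0.22438117] 0.08537156042801433 [[0.97, 0.244, 0.003], [0.244, -0.97, 0.002], [0.004, -0.001, -1.0]]
clamp_grip scene [([418.0, 197.4], 0.57)]
clamp_grip side [([295.1, 127.0], 0.44)]
clamp_grip wrist []
lever_pin scene [([416.1, 233.4], 0.9)]
lever_pin side [([295.8, 156.8], 0.88)]
lever_pin wrist [([327.1, 339.3], 0.66)]
```

View pics/z8.png

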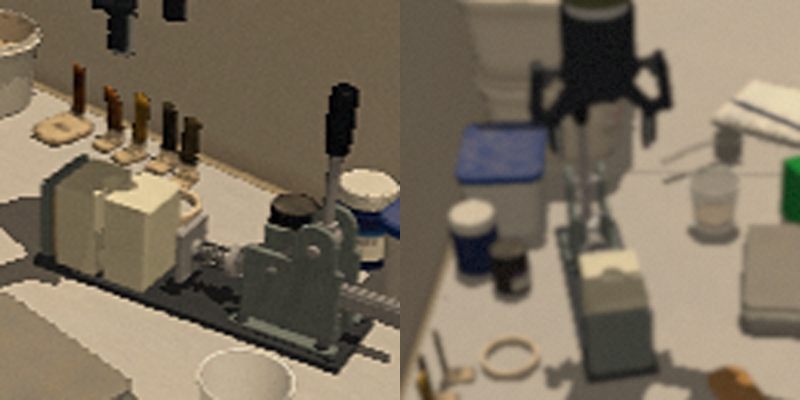

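View pics/w8.png

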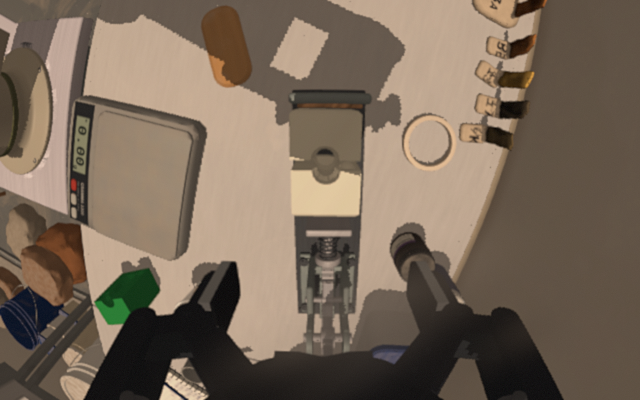

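Run:
```python
from h import *
import pickle;d,e,f=pickle.load(open('p8.pkl','rb'))
for u0 in (-.301,):
  pin=N*.5405+U*u0+[0,0,.098]
  print('pin',pin,proj(e,pin),proj(f,pin))
  for a in (-.24,-.12,0,.12,.24):
    for r in (.112,.141):
      g=pin+r*(np.cos(a)*np.array([0,0,1])-np.sin(a)*U); print(a,r,g.round(4),proj(e,g).round(1),proj(f,g).round(1))
X=tri([ray(e,(418,197.4)),ray(f,(295.1,127))]);print('grip tri',X,X@N,X@U)
X=tri([ray(e,(416.1,233.4)),ray(f,(295.8,156.8)),ray(d,(327.1,339.3),True)]);print('pin tri',X,X@N,X@U)
im=e['img'][170:270,370:450,::-1];cv2.imwrite('pics/z9.png',cv2.resize(im,None,fx=6,fy=6,interpolation=2))
```

```text
pin [ 0.59722895 -0.1613674   0.098     ] [415.79117326 238.21012387] [298.71904051 157.21348346]
-0.24 0.112 [ 0.5908 -0.1355  0.2068] [409.8 197.5] [297.9 132.3]
-0.24 0.141 [ 0.5891 -0.1288  0.235 ] [408.2 186.5] [297.7 125.3]
-0.12 0.112 [ 0.594  -0.1484  0.2092] [415.  197.9] [297.3 129.7]
-0.12 0.141 [ 0.5931 -0.145   0.238 ] [414.7 186.8] [296.9 122. ]
0 0.112 [ 0.5972 -0.1614  0.21  ] [420.2 198.8] [296.7 127.5]
0 0.141 [ 0.5972 -0.1614  0.239 ] [421.4 188. ] [296.1 119.3]
0.12 0.112 [ 0.6005 -0.1744  0.2092] [425.5 200.4] [296.1 125.8]
0.12 0.141 [ 0.6013 -0.1777  0.238 ] [428.2 189.9] [295.4 117.2]
0.24 0.112 [ 0.6037 -0.1872  0.2068] [430.7 202.6] [295.6 124.6]
0.24 0.141 [ 0.6053 -0.1939  0.235 ] [434.8 192.7] [294.8 115.8]
grip tri [ 0.59985284 -0.15483529  0.21294775] 0.5445980379773979 -0.29528109590219287
pin tri [ 0.60170506 -0.15599079  0.10548997] 0.546115848249563 -0.2968501423295041
```

View pics/z9.png

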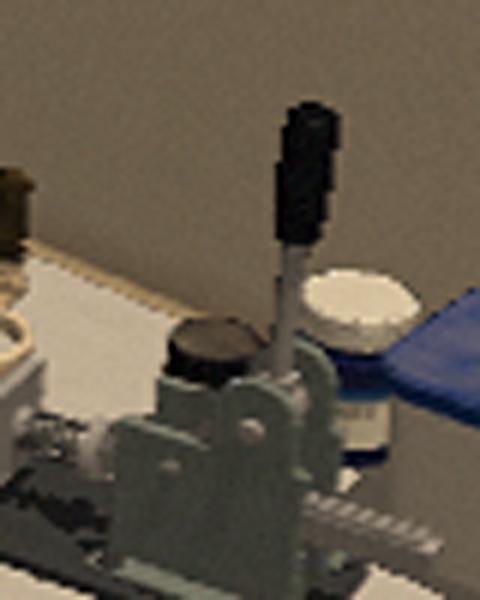

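Run:
```python
from h import *
print(rel(N*.542+U*-.301+[0,0,.191],.2442))
```

```text
[array([ 0.62, 17.46,  2.89]), array([-0.005,  0.003,  0.002])]
```

Call:
servo_tool --pt "0.3 3 0 0 0 0" --pt "0.3 3.5 0.5 0 0 0" --pt "0 3.5 1 0 0 0" --pt "0 3.5 1 0 0 0" --pt "0 3 0.4 0 0 0" --pt "0 1 0 0 0 0" --pt "0 0 0 0 0 0" --pt "0 0 0 0 0 0" --pt "0 0 0 0 0 0" --pt "0 0 0 0 0 0"

```text
clock: 16.95
ee_pos: [0.5987, -0.1623, 0.1852]
ee_rot: [-0.005, 0.992, 0.125, -0.006]
contact_force: [-0.2, 0.8, -0.2]
gripper_width: 0.0854
```

Run:
```python
from h import *
d=save('wrist','w9');e=save('scene','s9');f=save('side','d9');s=read_state();print(s['clock'],s['ee_pos'],s['contact_force'],np.array(s['ee_pos'])@N,np.array(s['ee_pos'])@U)
a=e['img'][160:290,330:460,::-1];b=d['img'][150:400,195:445,::-1]
cv2.imwrite('pics/z10.png',np.hstack([cv2.resize(a,(400,400),interpolation=2),cv2.resize(b,(400,400),interpolation=2)]))
print(rel(N*.542+U*-.301+[0,0,.191],.2442))
```

```text
17.1 [ 0.59875887 -0.16264295  0.18509791] [ 0.29895713 -0.73529352 -0.3145604 ] 0.5416486615927762 -0.30259234745024677
[array([ 0.03, -0.17, -0.59]), array([-0.011,  0.01 ,  0.006])]
```

View pics/z10.png

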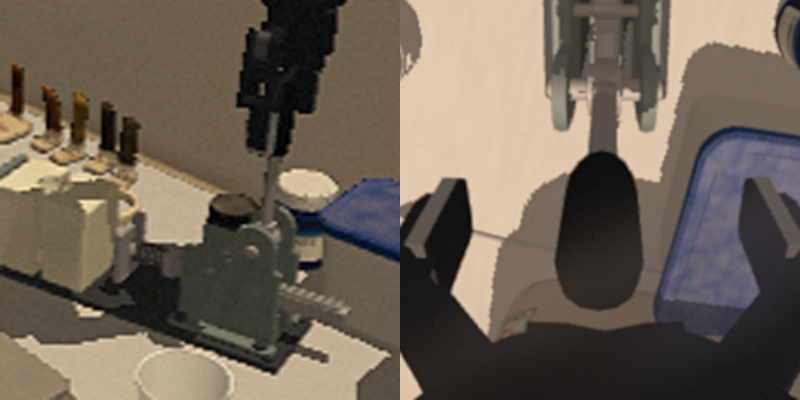

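Call:
servo_tool --pt "0 -0.15 -0.5 -0.01 0.01 0" --pt "0 0 0 0 0 0" --pt "0 0 0 0 0 0" --pt "0 0 0 0 0 0" --pt "0 0 0 0 0 0" --pt "0 0 0 0 0 0" --pt "0 0 0 0 0 0" --pt "0 0 0 0 0 0" --pt "0 0 0 0 0 0" --pt "0 0 0 0 0 0" --hand 0 --squeeze 80

```text
clock: 18.35
ee_pos: [0.5972, -0.1616, 0.1912]
ee_rot: [0.0, 0.992, 0.125, -0.001]
contact_force: [-2.1, 0.2, 2.0]
gripper_width: 0.0214
```

```bash
cat >> h.py <<'E'
def st():
    s=read_state();R=toolR(s);p=np.array(s['ee_pos']);F=np.array(s['contact_force']);g=p-R[:,2]*.019
    pin=N*.5405+U*-.301+[0,0,.098]
    v=g-pin; print('t',s['clock'],'n,u,z',(p@N).round(4),(p@U).round(4),p[2].round(4),'ang',round(np.arctan2(-v@U,v[2]),3),'tool tilt',round(np.arctan2(R[:,2]@U,-R[2,2]),3),'roll',R[2,0].round(3),'Fu',round(F@U,2),'Fn',round(F@N,2),'Fz',F[2].round(2),'w',round(s['gripper_width'],4),'M',np.round(s['moment'],2))
E
python3 - <<'E'
from h import *
e=save('scene','s11');d=save('wrist','w11');st()
a=e['img'][170:270,370:450,::-1];cv2.imwrite('pics/z11.png',np.hstack([cv2.resize(a,(400,500),interpolation=2),cv2.resize(d['img'][150:400,220:420,::-1],(400,500),interpolation=2)]))
E
```

```text
t 18.45 n,u,z 0.5404 -0.3012 0.1911 ang 0.002 tool tilt 0.0 roll -0.002 Fu 0.07 Fn -1.6 Fz 0.76 w 0.021 M [0.07 0.11 0.05]
```

View pics/z11.png

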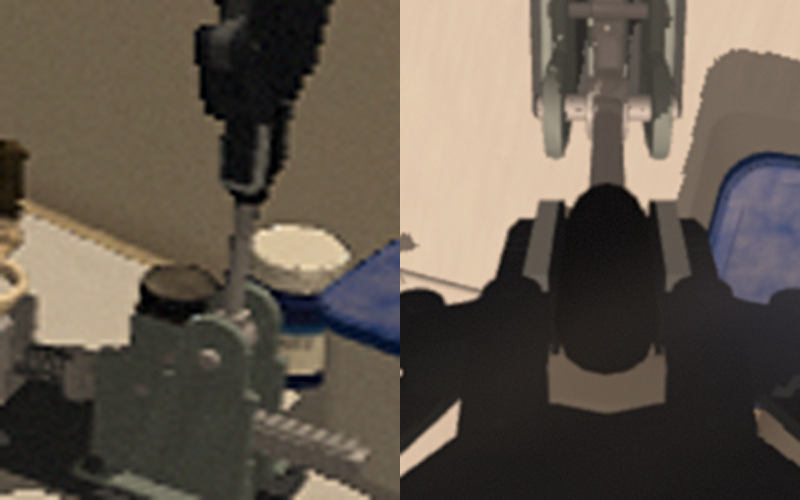

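Call:
servo_tool --pt "0 -0.465 0.01 -0.05 0 0" --pt "0 -0.465 0.01 -0.05 0 0" --pt "0 -0.465 0.01 -0.05 0 0" --pt "0 -0.465 0.01 -0.05 0 0" --pt "0 0 0 0 0 0" --pt "0 0 0 0 0 0" --pt "0 0 0 0 0 0" --pt "0 0 0 0 0 0" --pt "0 0 0 0 0 0" --pt "0 0 0 0 0 0"

```text
clock: 19.7
ee_pos: [0.5928, -0.1435, 0.1897]
ee_rot: [0.1, 0.987, 0.124, 0.012]
contact_force: [-0.5, 2.3, 1.4]
gripper_width: 0.0211
```

Run:
```python
from h import *
e=save('scene','s12');d=save('wrist','w12');st()
a=e['img'][170:270,370:450,::-1];cv2.imwrite('pics/z12.png',np.hstack([cv2.resize(a,(400,500),interpolation=2),cv2.resize(d['img'][150:400,220:420,::-1],(400,500),interpolation=2)]))
```

```text
t 19.8 n,u,z 0.5405 -0.2826 0.1897 ang -0.199 tool tilt -0.202 roll -0.001 Fu 2.42 Fn -0.54 Fz 1.59 w 0.0214 M [0.28 0.28 0.  ]
```

View pics/z12.png

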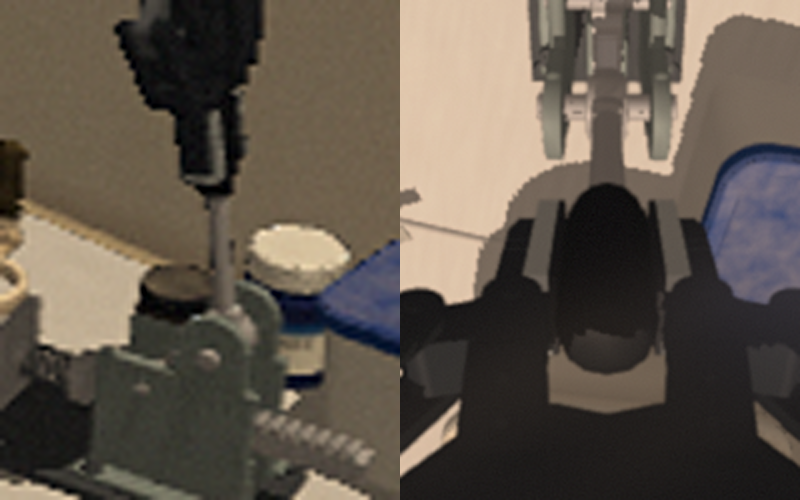

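Call:
servo_tool --pt "0 -0.186 0 -0.02 0 0" --pt "0 0 0 0 0 0" --pt "0 0.65 0.025 0.07 0 0" --pt "0 0.65 0.025 0.07 0 0" --pt "0 0.65 0.025 0.07 0 0" --pt "0 0.65 0.025 0.07 0 0" --pt "0 0.65 0.025 0.07 0 0" --pt "0 0.65 0.025 0.07 0 0" --pt "0 0 0 0 0 0" --pt "0 0 0 0 0 0"

```text
clock: 21.05
ee_pos: [0.6018, -0.1805, 0.1886]
ee_rot: [-0.102, 0.987, 0.124, -0.014]
contact_force: [-2.0, 1.6, 0.9]
gripper_width: 0.0212
```

Run:
```python
from h import *
e=save('scene','s13');d=save('wrist','w13');st()
a=e['img'][190:270,320:450,::-1];cv2.imwrite('pics/z13.png',np.hstack([cv2.resize(a,(650,400),interpolation=2)]))
```

```text
t 21.15 n,u,z 0.5403 -0.3206 0.1886 ang 0.212 tool tilt 0.207 roll -0.002 Fu 0.38 Fn -1.94 Fz 1.07 w 0.0216 M [ 0.18 -0.02  0.02]
```

View pics/z13.png

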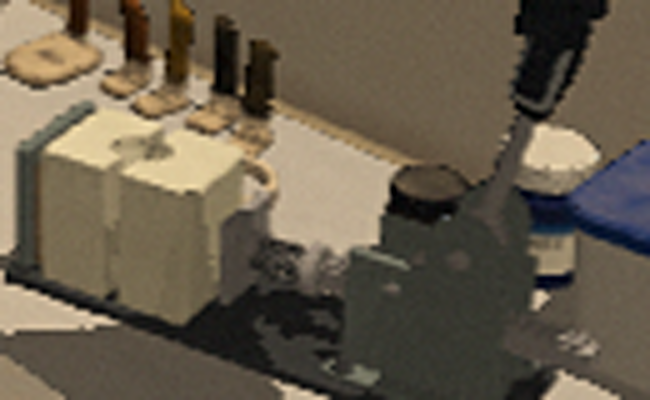

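Run:
```python
import cv2,numpy as np
o=[cv2.resize(cv2.imread(f'pics/{n}.png')[200:270,340:450],(770,290),interpolation=2) for n in ('s8','s13')]
cv2.imwrite('pics/c.png',np.vstack(o))
```

```text
(no output)
```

View pics/c.png

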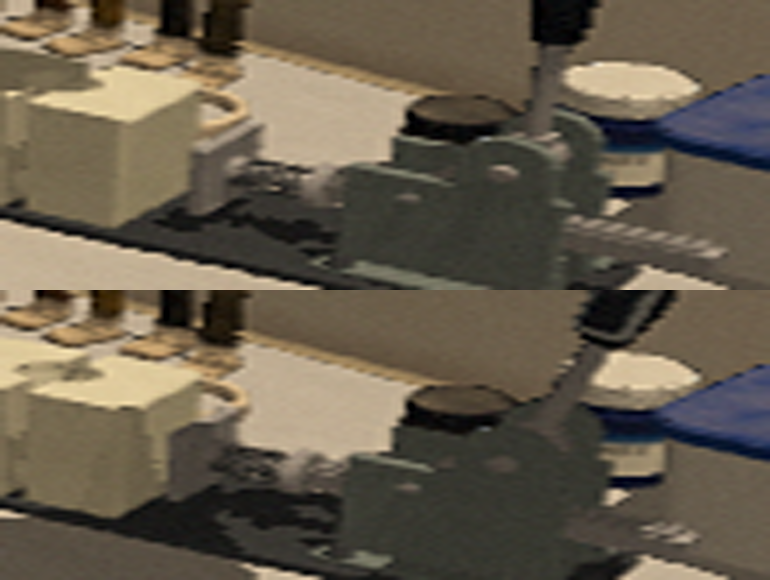

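Call:
servo_tool --pt "0 -0.99 0.05 -0.106 0 0" --pt "0 -0.99 0.05 -0.106 0 0" --pt "0 -0.99 0.05 -0.106 0 0" --pt "0 -0.99 0.05 -0.106 0 0" --pt "0 0 0 0 0 0" --pt "0 0 0 0 0 0" --pt "0 0 0 0 0 0" --pt "0 0 0 0 0 0" --pt "0 0 0 0 0 0" --pt "0 0 0 0 0 0"

```text
clock: 22.4
ee_pos: [0.5921, -0.1409, 0.1893]
ee_rot: [0.113, 0.986, 0.125, 0.015]
contact_force: [0.3, 2.0, -0.2]
gripper_width: 0.0213
```

Run:
```python
from h import *
st()
```

```text
t 22.4 n,u,z 0.5405 -0.2799 0.1893 ang -0.227 tool tilt -0.229 roll 0.001 Fu 1.88 Fn 0.78 Fz -0.19 w 0.0213 M [ 0.29  0.22 -0.1 ]
```

Call:
servo_tool --pt "0 0.85 0.04 0.091 0 0" --pt "0 0.85 0.04 0.091 0 0" --pt "0 0.85 0.04 0.091 0 0" --pt "0 0.85 0.04 0.091 0 0" --pt "0 0.56 0.02 0.06 0 0" --pt "0 0 0 0 0 0" --pt "0 0 0 0 0 0" --pt "0 0 0 0 0 0" --pt "0 0 0 0 0 0" --pt "0 0 0 0 0 0"

```text
clock: 23.65
ee_pos: [0.6017, -0.1798, 0.1888]
ee_rot: [-0.101, 0.987, 0.126, -0.013]
contact_force: [-0.2, -0.2, -1.6]
gripper_width: 0.0213
```

Run:
```python
from h import *
save('scene','s14');st()
o=[cv2.resize(cv2.imread(f'pics/{n}.png')[200:270,340:450],(770,290),interpolation=2) for n in ('s13','s14')]
cv2.imwrite('pics/c14.png',np.vstack(o))
```

```text
t 23.7 n,u,z 0.5403 -0.3199 0.1888 ang 0.205 tool tilt 0.204 roll -0.0 Fu 0.71 Fn 0.27 Fz -1.41 w 0.0214 M [-0.16 -0.2  -0.13]
```

View pics/c14.png

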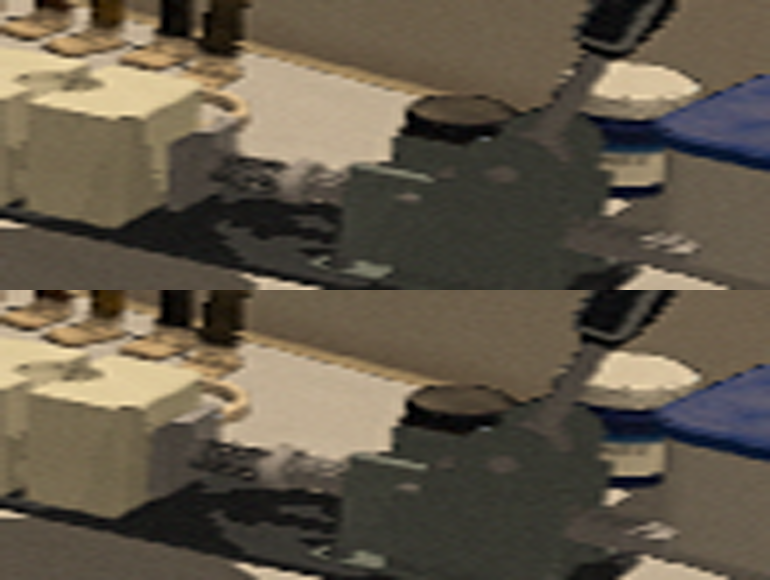

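Call:
servo_tool --pt "0 -0.99 0.05 -0.106 0 0" --pt "0 -0.99 0.05 -0.106 0 0" --pt "0 -0.99 0.05 -0.106 0 0" --pt "0 -0.99 0.05 -0.106 0 0" --pt "0 0 0 0 0 0" --pt "0 0 0 0 0 0" --pt "0 0 0 0 0 0" --pt "0 0 0 0 0 0" --pt "0 0 0 0 0 0" --pt "0 0 0 0 0 0"

```text
clock: 24.95
ee_pos: [0.5923, -0.1415, 0.1894]
ee_rot: [0.111, 0.986, 0.125, 0.015]
contact_force: [1.2, 1.9, -1.4]
gripper_width: 0.0208
```

Call:
servo_tool --pt "0 0.85 0.04 0.091 0 0" --pt "0 0.85 0.04 0.091 0 0" --pt "0 0.85 0.04 0.091 0 0" --pt "0 0.85 0.04 0.091 0 0" --pt "0 0.56 0.02 0.06 0 0" --pt "0 0 0 0 0 0" --pt "0 0 0 0 0 0" --pt "0 0 0 0 0 0" --pt "0 0 0 0 0 0" --pt "0 0 0 0 0 0"

```text
clock: 26.2
ee_pos: [0.6018, -0.1802, 0.1887]
ee_rot: [-0.103, 0.986, 0.127, -0.013]
contact_force: [0.6, 0.5, -3.2]
gripper_width: 0.0212
```

Run:
```python
from h import *
e=save('scene','s15');save('side','d15');st();read_camera('side');st()
o=[cv2.resize(cv2.imread(f'pics/{n}.png')[200:270,340:450],(770,290),interpolation=2) for n in ('s14','s15')]
cv2.imwrite('pics/c15.png',np.vstack(o))
```

```text
t 26.3 n,u,z 0.5403 -0.3204 0.1887 ang 0.211 tool tilt 0.209 roll 0.001 Fu -0.39 Fn 0.93 Fz -0.76 w 0.0211 M [ 0.05 -0.22 -0.24]
t 26.35 n,u,z 0.5403 -0.3205 0.1886 ang 0.211 tool tilt 0.209 roll 0.001 Fu 0.14 Fn 0.25 Fz -1.54 w 0.0214 M [ 0.04 -0.16 -0.16]
```

View pics/c15.png

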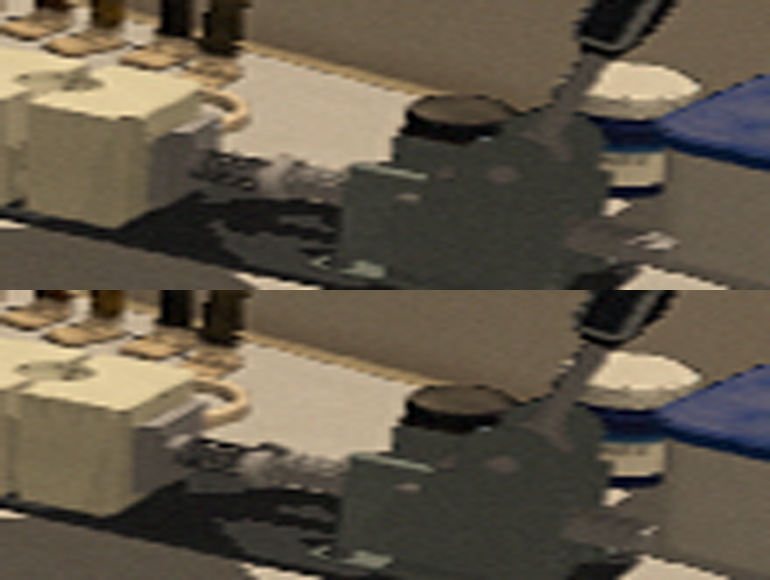

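Call:
servo_tool --pt "0 -0.99 0.05 -0.106 0 0" --pt "0 -0.99 0.05 -0.106 0 0" --pt "0 -0.99 0.05 -0.106 0 0" --pt "0 -0.99 0.05 -0.106 0 0" --pt "0 0 0 0 0 0" --pt "0 0 0 0 0 0" --pt "0 0 0 0 0 0" --pt "0 0 0 0 0 0" --pt "0 0 0 0 0 0" --pt "0 0 0 0 0 0"

```text
clock: 27.6
ee_pos: [0.5922, -0.1413, 0.1894]
ee_rot: [0.111, 0.986, 0.126, 0.016]
contact_force: [4.1, 1.4, -2.8]
gripper_width: 0.021
```

Call:
servo_tool --pt "0 0.85 0.04 0.091 0 0" --pt "0 0.85 0.04 0.091 0 0" --pt "0 0.85 0.04 0.091 0 0" --pt "0 0.85 0.04 0.091 0 0" --pt "0 0.56 0.02 0.06 0 0" --pt "0 0 0 0 0 0" --pt "0 0 0 0 0 0" --pt "0 0 0 0 0 0" --pt "0 0 0 0 0 0" --pt "0 0 0 0 0 0"

```text
clock: 28.85
ee_pos: [0.6017, -0.1798, 0.1888]
ee_rot: [-0.103, 0.986, 0.127, -0.012]
contact_force: [1.2, -0.6, -4.0]
gripper_width: 0.0214
```

Run:
```python
from h import *
e=save('scene','s16');st();d=save('side','d16');st()
o=[cv2.resize(cv2.imread(f'pics/{n}.png')[195:270,320:440],(770,290),interpolation=2) for n in ('s15','s16')]
cv2.imwrite('pics/c16.png',np.vstack(o))
```

```text
t 28.9 n,u,z 0.5403 -0.32 0.1888 ang 0.207 tool tilt 0.208 roll 0.002 Fu -0.14 Fn 0.56 Fz -3.32 w 0.0212 M [-0.25 -0.21 -0.27]
t 28.95 n,u,z 0.5403 -0.32 0.1888 ang 0.207 tool tilt 0.208 roll 0.002 Fu 0.78 Fn 1.17 Fz -2.66 w 0.021 M [-0.28 -0.24 -0.23]
```

View pics/c16.png

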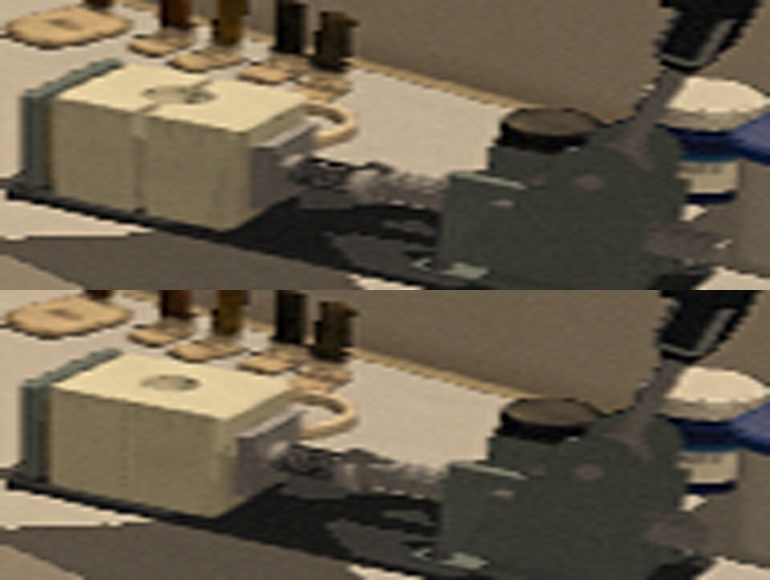

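Call:
servo_tool --pt "0 -0.99 0.05 -0.106 0 0" --pt "0 -0.99 0.05 -0.106 0 0" --pt "0 -0.99 0.05 -0.106 0 0" --pt "0 -0.99 0.05 -0.106 0 0" --pt "0 0 0 0 0 0" --pt "0 0 0 0 0 0" --pt "0 0 0 0 0 0" --pt "0 0 0 0 0 0" --pt "0 0 0 0 0 0" --pt "0 0 0 0 0 0"

```text
clock: 30.2
ee_pos: [0.592, -0.1405, 0.1892]
ee_rot: [0.112, 0.985, 0.128, 0.017]
contact_force: [3.4, -0.3, -2.6]
gripper_width: 0.0213
```

Call:
servo_tool --pt "0 0.85 0.04 0.091 0 0" --pt "0 0.85 0.04 0.091 0 0" --pt "0 0.85 0.04 0.091 0 0" --pt "0 0.85 0.04 0.091 0 0" --pt "0 0.56 0.02 0.06 0 0" --pt "0 0 0 0 0 0" --pt "0 0 0 0 0 0" --pt "0 0 0 0 0 0" --pt "0 0 0 0 0 0" --pt "0 0 0 0 0 0"

```text
clock: 31.45
ee_pos: [0.6013, -0.1783, 0.1892]
ee_rot: [-0.101, 0.986, 0.129, -0.012]
contact_force: [1.1, -0.1, -4.5]
gripper_width: 0.0217
```

Run:
```python
from h import *
e=save('scene','s17');st();d=save('side','d17');st()
o=[cv2.resize(cv2.imread(f'pics/{n}.png')[195:270,320:440],(770,290),interpolation=2) for n in ('s16','s17')]
cv2.imwrite('pics/c17.png',np.vstack(o))
```

```text
t 31.5 n,u,z 0.5403 -0.3184 0.1892 ang 0.191 tool tilt 0.204 roll 0.002 Fu 0.26 Fn 1.19 Fz -4.25 w 0.0215 M [-0.79 -0.26 -0.38]
t 31.55 n,u,z 0.5403 -0.3184 0.1892 ang 0.191 tool tilt 0.205 roll 0.002 Fu -0.24 Fn 1.5 Fz -4.34 w 0.0213 M [-0.77 -0.22 -0.44]
```

View pics/c17.png

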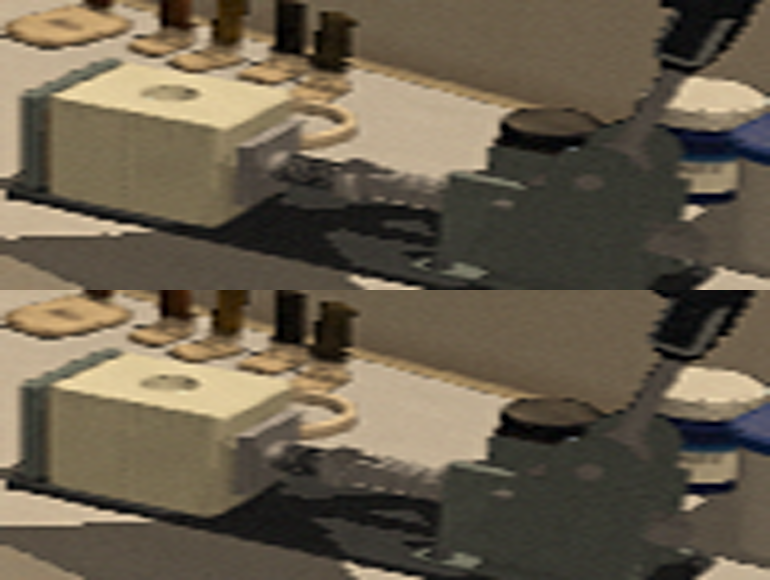

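Run:
```python
from h import *
d=save('wrist','w17');st()
o=[cv2.resize(cv2.convertScaleAbs(cv2.imread(f'pics/{n}.png')[30:230,270:390],alpha=1.5),(360,600),interpolation=2) for n in ('w13','w17')]
cv2.imwrite('pics/cw17.png',np.hstack(o))
```

```text
t 31.6 n,u,z 0.5403 -0.3184 0.1892 ang 0.192 tool tilt 0.205 roll 0.002 Fu 0.32 Fn 0.79 Fz -4.63 w 0.0212 M [-0.77 -0.25 -0.39]
```

View pics/cw17.png

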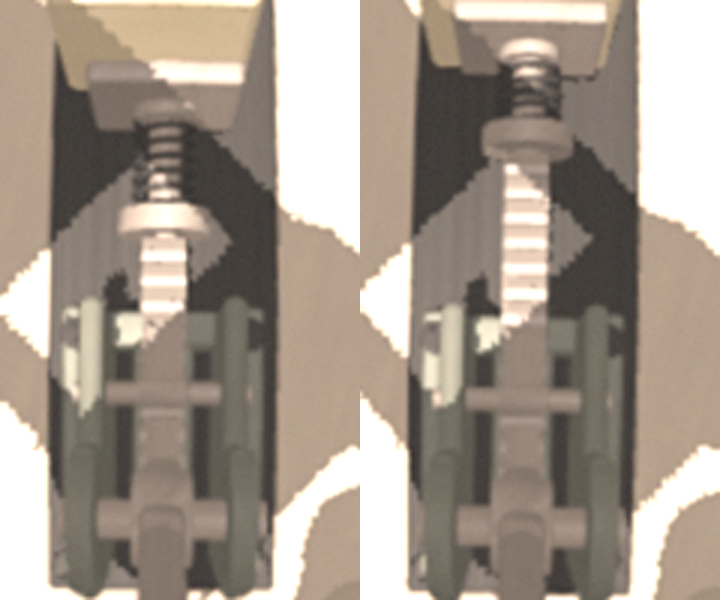

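Run:
```python
from h import *
d=read_camera('wrist');s=read_state()
q=[-.102,.987,.124,-.014]
d13=camfromtool(d,s,[.6018,-.1805,.1886],Ro.from_quat([q[1],q[2],q[3],q[0]]).as_matrix())
g=lambda D,x,y,z:(onz(D,np.array([x,y])/3+[270,30],z,True)@U+.181)*1000
print('static: housing pin rod', g(d13,165,393,.09),g(d,523-360,398,.09))
for z in (.074,): print('pad front/rear top', g(d13,165,64,z),g(d13,165,82,z),'|',g(d,530-360,3,z),g(d,170,20,z))
print('pad rear bottom', g(d13,165,128,.022),g(d,170,73,.022))
for z in (.06,.048): print('collar top near/far', g(d13,165,205,z),g(d13,165,235,z),'|',g(d,167,122,z),g(d,167,155,z))
print(proj(d,N*.5405+U*(-.181+.04)+[0,0,.074],True)*3-np.array([810,90]))
```

```text
static: housing pin rod -84.36406197687506 -83.65380284887102
pad front/rear top 16.629443681371676 10.643694587101848 | 39.87407159911518 33.90231984413894
pad rear bottom 11.549614887897185 35.067280459729986
collar top near/far -25.31552626727568 -34.905880690390326 | 4.178294424727335 -6.846033511546334
collar top near/far -22.722316908901362 -32.71553348418902 | 7.903157338614047 -3.5834483054175417
[171.96347886   2.6657224 ]
```

Run:
```python
from h import *
d=read_camera('wrist')
g=lambda D,x,y,z:(onz(D,np.array([x,y])/3+[270,30],z,True)@U+.181)*1000
cv2.imwrite('pics/t.png',cv2.resize(d['img'][25:145,305:365,::-1],None,fx=5,fy=5,interpolation=2))
cv2.imwrite('pics/t2.png',np.hstack([cv2.imread('pics/t.png'),cv2.resize(cv2.imread('pics/w13.png')[45:165,300:360],None,fx=5,fy=5,interpolation=2)]))
```

```text
(no output)
```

View pics/t2.png

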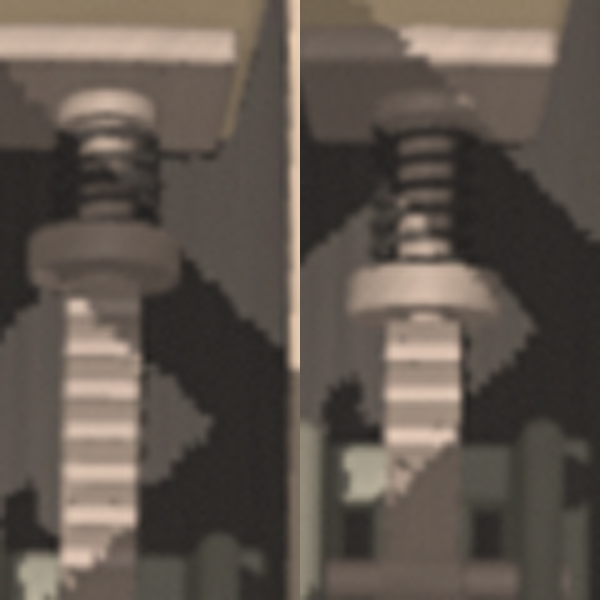

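Run:
```python
from h import *
d=read_camera('wrist');s=read_state()
q=[-.102,.987,.124,-.014]
d13=camfromtool(d,s,[.6018,-.1805,.1886],Ro.from_quat([q[1],q[2],q[3],q[0]]).as_matrix())
a=lambda y,z,x=100:(onz(d,np.array([x,y])/5+[305,25],z,True)@U+.181)*1000
b=lambda y,z,x=120:(onz(d13,np.array([x,y])/5+[300,45],z,True)@U+.181)*1000
for z in (.048,.055,.062):
  print(z,'now teeth',[round(a(y,z),1) for y in (345,385,430,470,515,555)],'boss',round(a(105,z),1),round(a(125,z),1),'collar',round(a(225,z),1),round(a(290,z),1))
  print('  then teeth',[round(b(y,z),1) for y in (350,393,437)],'boss',round(b(130,z),1),'collar',round(b(266,z),1),round(b(318,z),1))
```

```text
0.048 now teeth [np.float64(-16.2), np.float64(-24.3), np.float64(-33.3), np.float64(-41.1), np.float64(-50.0), np.float64(-57.7)] boss 34.6 30.2 collar 8.6 -5.0
  then teeth [np.float64(-39.3), np.float64(-47.8), np.float64(-56.3)] boss 5.4 collar -22.6 -33.0
0.055 now teeth [np.float64(-17.8), np.float64(-25.7), np.float64(-34.5), np.float64(-42.2), np.float64(-50.8), np.float64(-58.4)] boss 31.8 27.5 collar 6.4 -6.9
  then teeth [np.float64(-40.5), np.float64(-48.7), np.float64(-57.1)] boss 3.2 collar -24.1 -34.3
0.062 now teeth [np.float64(-19.4), np.float64(-27.1), np.float64(-35.7), np.float64(-43.2), np.float64(-51.6), np.float64(-59.0)] boss 29.0 24.8 collar 4.2 -8.7
  then teeth [np.float64(-41.6), np.float64(-49.6), np.float64(-57.8)] boss 1.0 collar -25.6 -35.5
```

Call:
servo_tool --pt "0 -0.97 0.05 -0.104 0 0" --pt "0 -0.97 0.05 -0.104 0 0" --pt "0 -0.97 0.05 -0.104 0 0" --pt "0 -0.97 0.05 -0.104 0 0" --pt "0 0 0 0 0 0" --pt "0 0 0 0 0 0" --pt "0 0 0 0 0 0" --pt "0 0 0 0 0 0" --pt "0 0 0 0 0 0" --pt "0 0 0 0 0 0"

```text
clock: 33.0
ee_pos: [0.5921, -0.1406, 0.1892]
ee_rot: [0.11, 0.985, 0.129, 0.016]
contact_force: [4.3, -2.1, -2.6]
gripper_width: 0.0215
```

Run:
```python
from h import *
d=save('wrist','w18');st();import pickle;pickle.dump((d,read_state()),open('p18.pkl','wb'))
o=[cv2.resize(cv2.imread(f'pics/{n}.png')[0:150,300:360],None,fx=4,fy=4,interpolation=2) for n in ('w12','w18')]
o=[cv2.resize(cv2.imread(f'pics/{n}.png')[0:200,280:380],(300,600),interpolation=2) for n in ('w12','w18')]
cv2.imwrite('pics/c18.png',np.hstack(o))
```

```text
t 33.05 n,u,z 0.5405 -0.2797 0.1892 ang -0.228 tool tilt -0.223 roll 0.004 Fu -3.75 Fn 3.11 Fz -2.98 w 0.0211 M [-0.43  0.16 -0.37]
```

View pics/c18.png

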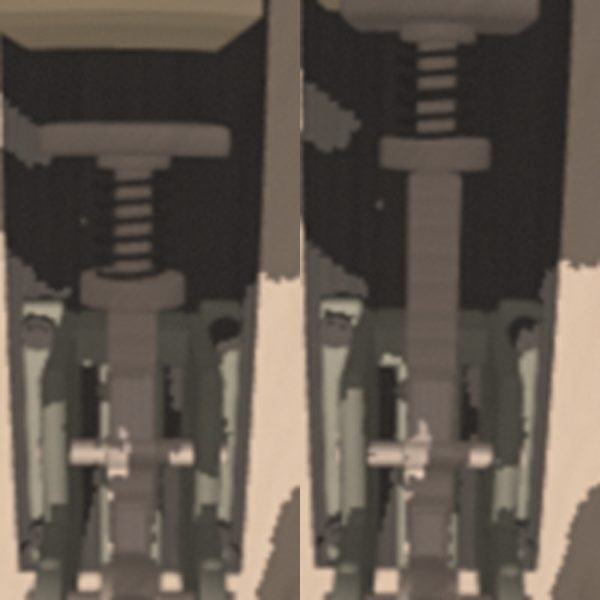

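Run:
```python
from h import *
import pickle
d,s=pickle.load(open('p18.pkl','rb'))
q=[.1,.987,.124,.012];q=np.array(q)/np.linalg.norm(q)
d12=camfromtool(d,s,[.5928,-.1435,.1897],Ro.from_quat([q[1],q[2],q[3],q[0]]).as_matrix())
g=lambda D,x,y,z:(onz(D,np.array([x,y])/3+[280,0],z,True)@U+.181)*1000
for z in (.048,.06):
  print(z,'then boss,collar',[round(g(d12,133,y,z),1) for y in (170,272,310)],'now',[round(g(d,137,y,z),1) for y in (42,137,170)],'rod',round(g(d12,133,452,z),1),round(g(d,133,455,z),1))
```

```text
0.048 then boss,collar [np.float64(-7.2), np.float64(-36.7), np.float64(-48.0)] now [np.float64(29.1), np.float64(2.3), np.float64(-7.1)] rod -92.1 -92.9
0.06 then boss,collar [np.float64(-6.5), np.float64(-34.7), np.float64(-45.4)] now [np.float64(28.5), np.float64(2.8), np.float64(-6.1)] rod -87.6 -88.0
```

Call:
servo_tool --pt "0 0.86 0.04 0.092 0 0" --pt "0 0.86 0.04 0.092 0 0" --pt "0 0.86 0.04 0.092 0 0" --pt "0 0.86 0.04 0.092 0 0" --pt "0 0.7 0.02 0.07 0 0" --pt "0 0.1 0 0.01 0 0" --pt "0 0 0 0 0 0" --pt "0 0 0 0 0 0" --pt "0 0 0 0 0 0" --pt "0 0 0 0 0 0"

```text
clock: 34.3
ee_pos: [0.6013, -0.1785, 0.1893]
ee_rot: [-0.117, 0.984, 0.133, -0.015]
contact_force: [-1.6, -0.3, -3.7]
gripper_width: 0.0214
```

Run:
```python
from h import *
save('wrist','w19');st()
```

```text
t 34.35 n,u,z 0.5403 -0.3186 0.1893 ang 0.198 tool tilt 0.237 roll 0.002 Fu 1.76 Fn -1.11 Fz -3.2 w 0.0213 M [-0.82 -0.32 -0.01]
```

Call:
servo_tool --pt "0 0.25 0 0 0 0" --pt "0 0 0 0 0 0" --pt "0 -0.97 0.05 -0.11 0 0" --pt "0 -0.97 0.05 -0.11 0 0" --pt "0 -0.97 0.05 -0.11 0 0" --pt "0 -0.97 0.05 -0.11 0 0" --pt "0 0 0 0 0 0" --pt "0 0 0 0 0 0" --pt "0 0 0 0 0 0" --pt "0 0 0 0 0 0"

```text
clock: 35.6
ee_pos: [0.5921, -0.1408, 0.1893]
ee_rot: [0.101, 0.986, 0.133, 0.015]
contact_force: [2.5, 1.0, -2.2]
gripper_width: 0.0213
```

Run:
```python
from h import *
d=save('wrist','w20');st();import pickle;pickle.dump((d,read_state()),open('p20.pkl','wb'))
o=[cv2.resize(cv2.imread(f'pics/{n}.png')[0:200,280:380],(300,600),interpolation=2) for n in ('w18','w20')]
cv2.imwrite('pics/c20.png',np.hstack(o))
```

```text
t 35.65 n,u,z 0.5405 -0.2798 0.1893 ang -0.224 tool tilt -0.205 roll 0.003 Fu 1.0 Fn 2.45 Fz -1.56 w 0.0214 M [ 0.08  0.57 -0.08]
```

View pics/c20.png

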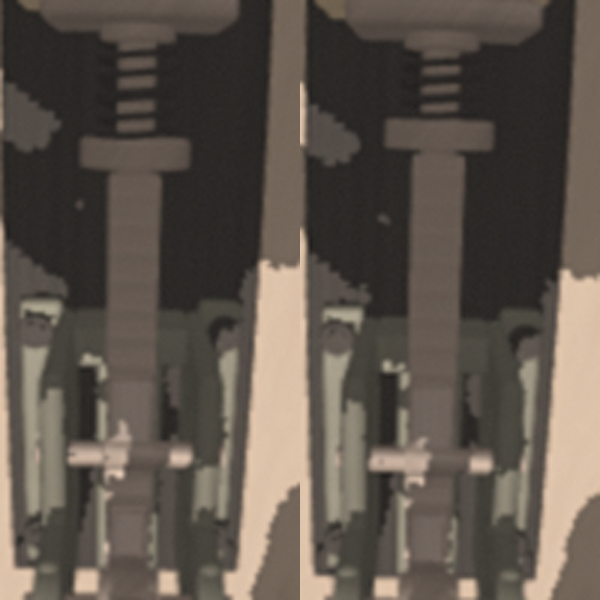

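Call:
servo_tool --pt "0 0 0 0 0 0" --pt "0 0 0 0 0 0" --pt "0 0 0 0 0 0" --pt "0 0 0 0 0 0" --pt "0 0 0 0 0 0" --pt "0 0 -2 0 0 0" --pt "0 0 -3 0 0 0" --pt "0 0 -4 0 0 0" --pt "0 0 -3 0 0 0" --pt "0 0 0 0 0 0" --hand 1

```text
clock: 36.9
ee_pos: [0.5851, -0.1174, 0.311]
ee_rot: [0.101, 0.986, 0.132, 0.017]
contact_force: [0.5, 0.3, 0.2]
gripper_width: 0.0858
```

Call:
servo_tool --pt "0 0 0 0.1 0 0" --pt "0 0 0 0.1 0 0" --pt "0 -3 0 0 0 0" --pt "0 -3 0 0 0 0" --pt "0 -3 0 0 0 0" --pt "0 -2 0 0 0 0" --pt "0 0 0 0 0 0" --pt "0 0 0 0 0 0" --pt "0 0 0 0 0 0" --pt "0 0 0 0 0 0"

```text
clock: 38.15
ee_pos: [0.5548, -0.0115, 0.3018]
ee_rot: [-0.004, 0.991, 0.131, -0.003]
contact_force: [0.1, -0.0, 0.8]
gripper_width: 0.0856
```

Run:
```python
from h import *
d=save('wrist','w21');e=save('scene','s21');st()
a=cv2.resize(d['img'][60:360,230:430,::-1],(400,600),interpolation=2);b=cv2.resize(e['img'][170:290,320:440,::-1],(400,400),interpolation=2)
b=np.vstack([b,np.zeros((200,400,3),np.uint8)]);cv2.imwrite('pics/c21.png',np.hstack([a,b]))
```

```text
t 38.25 n,u,z 0.5355 -0.1451 0.3019 ang -0.61 tool tilt 0.008 roll -0.006 Fu 0.15 Fn 0.3 Fz -0.02 w 0.0855 M [ 0.01  0.04 -0.03]
```

View pics/c21.png

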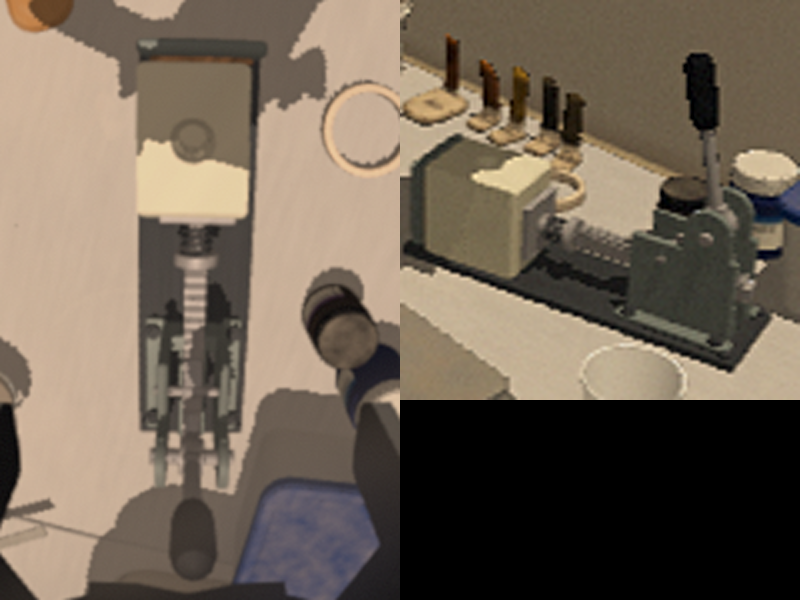

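Run:
```python
from h import *
import pickle
d8,_,_=pickle.load(open('p8.pkl','rb'));d=read_camera('wrist')
def crop(im,c,r):return cv2.resize(im[r:r+75,c:c+50,::-1],(400,600),interpolation=2)
cv2.imwrite('pics/c22.png',np.hstack([crop(d8['img'],303,215),crop(d['img'],303,150)]))
pickle.dump(d,open('p22.pkl','wb'))
```

```text
(no output)
```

View pics/c22.png

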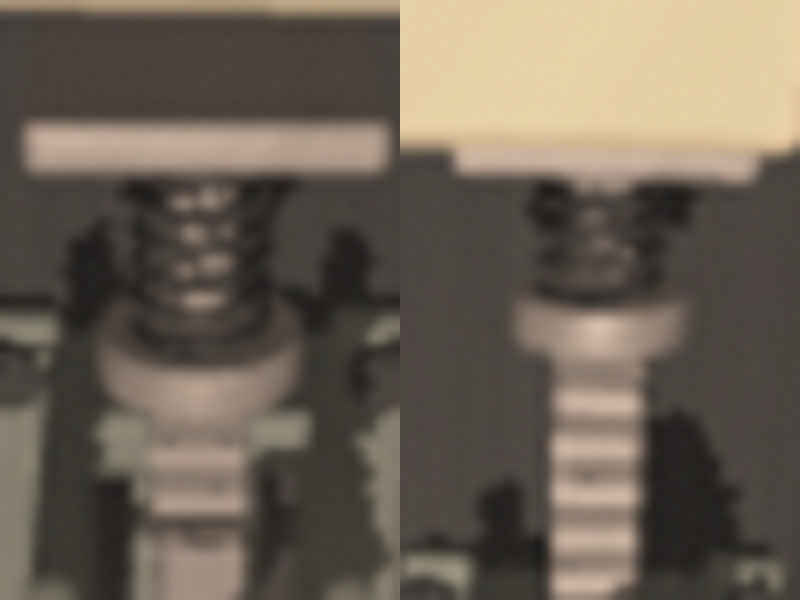

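Run:
```python
from h import *
import pickle
d8,_,_=pickle.load(open('p8.pkl','rb'));d=pickle.load(open('p22.pkl','rb'))
g=lambda D,c,r,y,z:(onz(D,np.array([195,y])/8+[c,r],z,True)@U+.181)*1000
print('then pad rear',g(d8,303,215,172,.074),'collar back top',[g(d8,303,215,415,z) for z in (.048,.06)])
print('now',g(d,303,150,180,.074),[g(d,303,150,352,z) for z in (.048,.06)])
```

```text
then pad rear 1.170438669964996 collar back top [np.float64(-50.932625212998936), np.float64(-43.84288540958456)]
now 33.38630441677529 [np.float64(-2.1042274496784197), np.float64(1.5310258927497267)]
```

Run:
```python
from h import *
import pickle
d0,_=pickle.load(open('p18.pkl','rb'));d,_=pickle.load(open('p20.pkl','rb'))
d8,_,_=pickle.load(open('p8.pkl','rb'));d22=pickle.load(open('p22.pkl','rb'))
g=lambda D,x,y,z:(onz(D,np.array([x,y])/3+[280,0],z,True)@U+.181)*1000
for z in (.048,.06):
  print(z,'w18',[round(g(d0,137,y,z),1) for y in (42,137,170,455)],'w20',[round(g(d,137,y,z),1) for y in (52,120,152,461)])
f=lambda D,c,r,y,z:(onz(D,np.array([195,y])/8+[c,r],z,True)@U+.181)*1000
for z in (.09,.121): print('static',z,f(d8,303,215,310,z),f(d22,303,150,555,z))
```

```text
0.048 w18 [np.float64(29.1), np.float64(2.3), np.float64(-7.1), np.float64(-92.9)] w20 [np.float64(28.8), np.float64(9.4), np.float64(0.3), np.float64(-92.5)]
0.06 w18 [np.float64(28.5), np.float64(2.8), np.float64(-6.1), np.float64(-88.0)] w20 [np.float64(28.0), np.float64(9.5), np.float64(0.8), np.float64(-87.8)]
static 0.09 -10.66574286722785 -22.059094505634675
static 0.121 5.91929896190127 -9.818406592514789
```

```bash
python3 -c "
from workcell import *
print(read_state()['clock'],finish_job())"
```

```text
the job is handed in; nothing more can be done
38.3 None
```

I stood the tall half upright on the bed with its keys towards the back half, about 9.6 mm apart and 1 mm off sideways. I then pumped the lever six full strokes, let go and backed away. The job was handed in at 38.3 s, and no verdict was reported.

**Mould:** the last pictures show it closed and upright, with the vase mouth a full circle. The pad did not move between strokes 5 and 6, so all of stroke 6 went into the spring.

**Spring:** the wrist pictures before and after pumping, with the lever pushed back, give about 2.6 mm of squeeze after stroke 5. After stroke 6 they give about 10 mm, against the 11 mm wanted.

**What disagreed:**
- **Pull force:** the force at the grip was hard to read, because part of the lever's push showed up as a moment rather than a force. Converted, stroke 5 came to about 6 N and stroke 6 to about 8.5 N. That is higher than the expected 3–4.5 N and 7 N.
- **Overhead picture:** a last comparison of two pictures from above suggested 13–16 mm of squeeze. They were taken from different heights and angles, so I trusted the matched lever-back pictures instead.

**Other objects:** I did not move near the low half, jar or cup. The jar and cup still looked in place in the last pictures; I did not check the low half's final position separately.

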